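# Feed stretcher slats through a thickness gauge under a ball-coupled beam

## Task

Get the slat gauge ready: lift the coupler lever, lower the raised beam until its coupler sits fully on the ball with the lever still up, then press the lever fully down to lock it. Only after that, start every wooden slat on the table in the mouth of the guide and push it with the held push stick all the way under the beam, so that it drops into the green catch tray; fingers must not touch a slat that has gone more than halfway under the beam or lies in the tray, and no slat may be dropped in from above. Finish with the beam still locked and the push stick lying handle up in its wooden rest, and leave the roll of yellow tape where it lies.

Things in the scene. Friction and masses are not known exactly. Their poses are not given: they have to be found in the camera images.
- gauge: Gauge bench, fixed on the table. Origin on the table under the middle of the guide, where the beam crosses; +y is the feed direction (robot's left), +x away from the robot. Plywood bed 130 wide (x), from y=-200 to +70, top 60 above the table; pushed past y=+70 a slat falls into the green tray. The bed is clear of walls before y=-88.
- guide_mouth (a point): Start of the narrow guide: mid-channel, on the bed (60 above the table), 55 before the gauge's origin in y; axes as the gauge. From here two aluminium walls, 20 high and 36 apart, run 125 along +y to the bed's end; before it flared lips widen to 68 over 30. Open above except for the beam.
- tray (a point): Middle of the floor (5 above the table) of the green catch tray, which is part of the gauge: inside 144 across (x) and about 180 along the feed (y), walls 45 above the table; axes as the gauge.
- ball (a point): Centre of the steel ball of 36 diameter, 95 above the table.
- beam (a joint): Angle (rad) of the blue beam about its hinge: 0 = lowered, level, coupler on the ball; grows as it is raised, up to 0.9. The stiff hinge holds the beam wherever it is left (needs about 1.2 N m). Starts raised by 0.45 to 0.7.
- beam_hinge (a point): Beam's hinge axis, parallel to the gauge's y: 80 beyond the channel (+x of gauge), 110 above the table. The beam runs 160 from it towards the robot; axes tilt with the beam (-x along it to the coupler, z to its upper side). Lowered, its brass shoe clears the table by 82 over the guide, y=-17 to +65 of the gauge.
- socket (a point): Centre of the red coupler head's socket (head 56 x 52), 160 from the hinge and 15 below the beam's axis; meets the ball's centre when the beam is down. Axes turn with the beam. The lever's steel claw hangs before the socket and catches beneath the ball when the lever is down, so the lever must be up before the beam comes down.
- peg_grip (a point): Middle of the steel peg (14 diameter, 65 long, parallel to the gauge's y) that sticks out of the right side (-y) of the red head, with a 20 mm black end knob 28 to 36 beyond this point; pinch it from above, across it, to swing the beam. On the beam's axis, 160 from the hinge, 56 to the right of the beam's middle.
- latch (a joint): Angle (rad) of the coupler lever relative to the beam: 0 = pressed down in line with the beam (locked), grows as the lever's free end is raised, up to 1.3. Stays where it is left (needs about 0.2 N m).
- latch_pivot (a point): The lever's pivot axis (parallel to the gauge's y), at the robot-side end of the red head: 186 from the beam hinge and 5 below the beam's axis (in the beam's own tilted axes). Axes turn with the lever: -x runs along the lever to its free end.
- latch_grip (a point): Middle of the lever's yellow grip end, 55 from the pivot: grip is 30 long (along the lever), 18 wide (gauge y), 12 thick. Pinch its two sides, i.e. closing along the gauge's y, and swing it in an arc about the pivot; it can turn between the fingers.
- stick_rest: Shallow wooden tray for the push stick, fixed, on the table: 300 (x) x 75 (y) outside, walls 5 thick and 12 high, floor 5 above the table. Origin: centre of its underside; long axis x.
- push_stick: Orange push stick with upright black handle, in its rest at the start, 130 g. Origin: underside, below the handle's middle; +x to the pushing tip, z up. Bar 14 thick: 40 wide from x=-75 to +30, then a 20 wide blade to the tip at x=+175. Handle 70 long, 18 wide (y), 14 to 56 above the underside. The blade fits the guide and passes under the beam; the handle does not.
- tape_roll: Roll of yellow tape lying flat on the table, 90 outside diameter, 24 high, in front of the gauge; origin: centre of its underside. A bystander: leave it where it lies.
- slat1: Plain wooden slat 120 (x) x 30 (y) x 18 (z), lying flat on the table at the left at the start; origin: centre of its underside, x along it. Two or three of the three slats are present.
- slat2: Plain wooden slat 120 (x) x 30 (y) x 18 (z), lying flat on the table at the left at the start; origin: centre of its underside, x along it. Two or three of the three slats are present.
- slat3: Plain wooden slat 120 (x) x 30 (y) x 18 (z), lying flat on the table at the left at the start; origin: centre of its underside, x along it. Two or three of the three slats are present.
There are look-alikes about, which are no part of the job. What is shaped like the slat2 but orange is not meant. Leave any red look-alike of the slat1 alone.

How it is judged:
On the way, in this order (a step that is already met when the one before it is completed fails the run):
1. the coupler lever is raised while the beam is still up (value of joint latch above 0.75 rad and value of joint beam above 0.3 rad), for 0.2 s.
2. the coupler is down on the ball with the lever still raised (value of joint latch above 0.6 rad and value of joint beam below 0.06 rad), for 0.2 s.
3. the lever is pressed down: coupler locked (value of joint beam below 0.06 rad and value of joint latch below 0.15 rad), for 0.2 s.
4. every slat has been pushed through into the catch tray, coupler locked (all of step 3 and x of slat1 in the frame of tray between -0.072 and 0.072 m and y of slat1 in the frame of tray between -0.04 and 0.09 m and z of each of slat1, slat2, slat3 in the frame of tray below 0.065 m and x of slat2 in the frame of tray between -0.072 and 0.072 m and y of slat2 in the frame of tray between -0.04 and 0.09 m and x of slat3 in the frame of tray between -0.072 and 0.072 m and y of slat3 in the frame of tray between -0.04 and 0.09 m), for 0.2 s.
At the end, for the whole second after the job is handed in: Beam within 0.06 rad of level and lever within 0.15 rad of fully down; every slat's centre inside the catch tray and at rest; push stick upright (handle up, within 0.2 rad), at rest on the floor of its wooden rest (all of step 4 and linear speed of each of slat1, slat2, slat3, push_stick below 0.02 m/s and x of push_stick in the frame of stick_rest between -0.1 and 0.1 m and y of push_stick in the frame of stick_rest between -0.032 and 0.032 m and z of push_stick in the frame of stick_rest below 0.03 m and angle between push_stick's own z axis and vertical below 0.2 rad); the robot touches nothing.
It fails at once if a slat's middle passes under the beam while the coupler is not locked ((value of joint latch above 0.3 rad or value of joint beam above 0.15 rad) and ((y of slat1 in the frame of gauge between -0.01 and 0.26 m and x of slat1 in the frame of gauge between -0.08 and 0.08 m and z of slat1 in the frame of gauge below 0.11 m) or (y of slat2 in the frame of gauge between -0.01 and 0.26 m and x of slat2 in the frame of gauge between -0.08 and 0.08 m and z of slat2 in the frame of gauge below 0.11 m) or (y of slat3 in the frame of gauge between -0.01 and 0.26 m and x of slat3 in the frame of gauge between -0.08 and 0.08 m and z of slat3 in the frame of gauge below 0.11 m))).
It fails at once if fingers touch a slat whose middle is past the beam or low over the tray ((contact force between the fingers and slat1 above 0.5 N and y of slat1 in the frame of gauge between 0.005 and 0.26 m and x of slat1 in the frame of gauge between -0.08 and 0.08 m and z of slat1 in the frame of gauge below 0.11 m) or (contact force between the fingers and slat2 above 0.5 N and y of slat2 in the frame of gauge between 0.005 and 0.26 m and x of slat2 in the frame of gauge between -0.08 and 0.08 m and z of slat2 in the frame of gauge below 0.11 m) or (contact force between the fingers and slat3 above 0.5 N and y of slat3 in the frame of gauge between 0.005 and 0.26 m and x of slat3 in the frame of gauge between -0.08 and 0.08 m and z of slat3 in the frame of gauge below 0.11 m)).
It fails at once if a slat is dropped or thrown into the tray from a height ((linear speed of slat1 above 1.2 m/s and y of slat1 in the frame of gauge between 0.005 and 0.26 m and x of slat1 in the frame of gauge between -0.08 and 0.08 m and z of slat1 in the frame of gauge below 0.11 m) or (linear speed of slat2 above 1.2 m/s and y of slat2 in the frame of gauge between 0.005 and 0.26 m and x of slat2 in the frame of gauge between -0.08 and 0.08 m and z of slat2 in the frame of gauge below 0.11 m) or (linear speed of slat3 above 1.2 m/s and y of slat3 in the frame of gauge between 0.005 and 0.26 m and x of slat3 in the frame of gauge between -0.08 and 0.08 m and z of slat3 in the frame of gauge below 0.11 m)).
It fails at once if the roll of tape is shoved away (distance of tape_roll from where it was at the start of the episode above 0.05 m).
Of slat1, slat2, slat3 only 2 to 3 are there at a start; the rules pass over those that are not, and their reading is None.
At some moment in a run one of slat1, slat2, slat3, push_stick may be knocked a few centimetres aside while the robot is not near it.
Once in a run the grip may slacken for a moment while it holds something.
It also fails if it takes over 210 s, if anything falls off the work surface, if the arm or the gripper's body presses on something with over 40 N, if the wrist force passes 120 N, or if a joint passes its speed limit or range.

## Robot

A 6-joint arm with a two-finger parallel gripper is mounted at the origin on the work surface. World frame = base frame: x ahead of the robot, y to its left, z up, the work surface at z = 0. Lengths are in m, angles in rad, forces in N, time in s.
With the tool pointing down it reaches from about 0.275 to 0.75 m from the base axis. Payload 10.2 kg.
Tool frame: the origin (TCP) lies on the centre line of the jaws, within the pads' length; the fingertips stand 14 mm ahead of it and the grasp point (between the pads) lies 5 mm behind it; z points along the fingers, y is the direction in which the jaws open and shut (so a half turn about z gives the same grasp; the last joint's range is limited). The gripper opens to 85 mm and grips with 20 to 120 N. Pads are 22 mm wide; open, the fingers measure 114 mm over their backs; the gripper's body (76 mm by 85 mm) begins 54 mm behind the grasp point. The pads swing forward as they close: fully open they stand 13 mm farther back than shut.
Start: joints at [0.984, 0.313, 1.498, -0, 1.331, -0.223], TCP at [0.187, 0.491, 0.245] pointing down, gripper open.
Joint ranges: [-2.94, 2.94], [-0.97, 2.17], [0.19, 2.56], [-1.23, 4.37], [0.02, 3.11], [-2.88, 2.88]. Speed limits (rad/s): [2.39, 2.39, 3.01, 3.14, 3.14, 3.14].

## Interface

Orientations are given as a unit quaternion [x, y, z, w].
In Python, from cell import sense, grab_frame, finish_job gives the robot as it stands.
- The arm moves only by the tool play_rows, never from a script. Its argument "steps" is a list of rows, each a list of 5 numbers: the shift along the tool's x, y, z in cm, then the turn about the tool's z in degrees, then the finger opening in cm, from 0 to 8.54. A call has 1 to 12 rows; each row is the pose to reach, as a shift and turn from the pose commanded when the call began, along the tool's axes at that moment; what a row does not reach only later rows make up. A row lasts 1/12 s, in which the tool goes at most 41.7 mm and 7.16 degrees, less where a joint would pass 70% of its speed; a pose out of reach is approached as far as the arm can. A call with a gripper value outside its range is refused whole. The fingers move at their own pace and stop on an object; the grip force is fixed at half the most. Time passes only in rows, so rows that repeat a pose let the fingers close. It gives the time, the measured TCP pose, the force and the opening at its end, in the units of the state.
- sense(): the state, without advancing time (a new reading comes with each control period).
- grab_frame(name): name is "scene" or "top" or "wrist"; returns a dict with "frame" (400x640x3 uint8, red, green, blue), "z_map" (400x640 float32, m along the optical axis (not along the pixel's ray), 0 where there is no reading), "intrinsics" (3x3 intrinsics, pixels), "R" (3x3) and "t" (3): a world point X has camera coordinates R X + t; the wrist camera has in their place "tool_from_camera" (4x4, takes a point from camera to tool coordinates, whose origin is the TCP and whose axes are the flange's). Camera axes: x right, y down, z forward; pixel columns grow to the right and rows downward; lengths in m; the calibration is good to about 2 mm. A picture is of the moment at which its call begins: read the wrist's pose just before it.
- finish_job(): hands the job in, once; it reports no verdict.
The state is a dict: "t": time; "q": joint angles; "qd": joint speeds; "joint_torque": joint torques, N m; "eef_pos": TCP position; "eef_rot": TCP orientation; "force": force on the tool from outside, world axes, zero at the start; "torque": the same for the moment, N m; "width": finger opening in m.
Only numpy, scipy, OpenCV 4.12 (cv2) and the standard library are available. Lean on these libraries where they do the work, as an engineer would, in place of code of your own. Each camera call takes 0.05 s, during which the arm holds its last target. There are 200 camera calls.

## Working session

There is one attempt and no reset: what is moved stays moved. The work goes in short steps, Python scripts to look and compute and a tool call to move; the robot and the scene stay as the last step left them, time stands still between calls to the robot, and variables do not carry over. Pictures are saved under pics/ and viewed, about 12 in all and at most 16, crops included, and the job is handed in when it is done.

Besides the shell and the picture viewer there is one more tool, called after "Emit:" as name(argument=value, ...) on one line, values as JSON. play_rows: Moves the arm, as the interface text tells. Its arguments: {"type":"object","properties":{"steps":{"type":"array","items":{"type":"array","items":{"type":"number"}}}},"required":["steps"]}

```bash
mkdir -p pics; ls
python3 - <<'E'
from cell import sense, grab_frame
import cv2,numpy as np
s=sense();print(s)
for n in("scene","top"):
    f=grab_frame(n);cv2.imwrite(f"pics/{n}0.png",f["frame"][...,::-1]);np.savez(f"pics/{n}0.npz",**f)
    print(n,f["intrinsics"],f["R"],f["t"])
E
```

```text
pics
{'t': 0.0, 'q': array([ 9.83594407e-01,  3.13450317e-01,  1.49839410e+00, -9.81396658e-06,
        1.33100765e+00, -2.23405840e-01]), 'qd': array([ 0.0023215 ,  0.00092708,  0.0006394 ,  0.00061425,  0.00049684,
       -0.0001376 ]), 'joint_torque': array([-6.50103220e-05, -4.12262750e+01, -2.59744799e+01, -2.10973376e-04,
        4.16509254e-03, -5.68233213e-05]), 'eef_pos': array([0.18669591, 0.4904411 , 0.24475108]), 'eef_rot': array([ 1.80895440e-01,  9.83502132e-01, -5.80568727e-04, -2.43912404e-04]), 'force': array([ 0.26881344, -0.37225868,  0.24246157]), 'torque': array([-0.01100225, -0.05247994,  0.00268042]), 'width': 0.08518092595691949}
scene [[414.99072417   0.         318.42703671]
 [  0.         414.99072417 196.87354235]
 [  0.           0.           1.        ]] [[-0.20923075  0.97786553 -0.00122061]
 [ 0.65340012  0.13887703 -0.74416493]
 [-0.72752372 -0.15649974 -0.66799481]] [ 0.02380141 -0.2702263   1.51945147]
top [[438.81101272   0.         322.74663579]
 [  0.         438.81101272 200.90574024]
 [  0.           0.           1.        ]] [[ 0.00216996 -0.99986772  0.01611941]
 [-0.98068431 -0.0052805  -0.19552596]
 [ 0.19558521 -0.01538377 -0.98056604]] [0.05202051 0.50818405 1.45675258]
```

View pics/scene0.png

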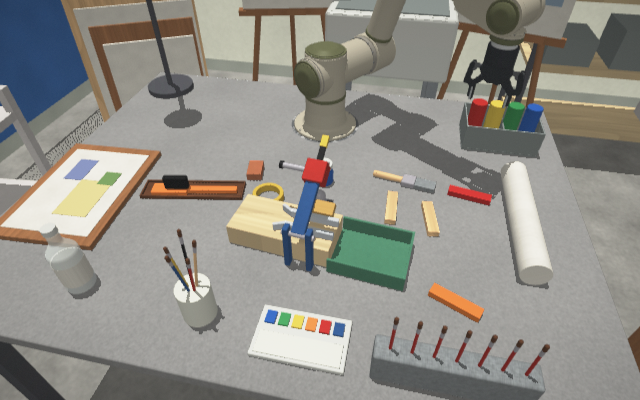

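View pics/top0.png

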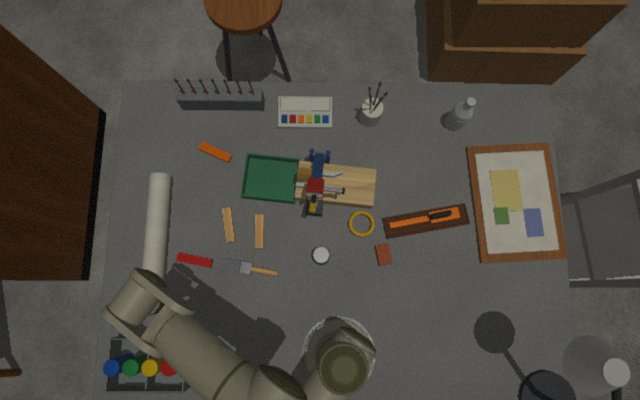

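Top picture: the plain slats are at (228,225) and (259,231). The look-alikes are orange at (215,152) and red at (195,260). The gauge is at about (320,185), with the tray at (270,178), the beam raised, the tape at (362,224) and the stick in its rest at (425,220). Next I'll measure these.

```bash
cat > h.py <<'E'
import numpy as np,cv2
from scipy.spatial.transform import Rotation as Rn
from cell import sense, grab_frame, finish_job
def world(f,s=None):
    z=f["z_map"];K=f["intrinsics"];v,u=np.mgrid[:400,:640]
    P=np.stack([(u-K[0,2])/K[0,0]*z,(v-K[1,2])/K[1,1]*z,z],-1)
    if "R" in f: W=(P-f["t"])@f["R"]
    else:
        T=f["tool_from_camera"];W=(P@T[:3,:3].T+T[:3,3])@Rn.from_quat(s["eef_rot"]).as_matrix().T+s["eef_pos"]
    W[z==0]=np.nan
    return W
def hsv(f): return cv2.cvtColor(f["frame"],cv2.COLOR_RGB2HSV)
def rect(XY):
    (c,wh,a)=cv2.minAreaRect((XY*1000).astype(np.float32)); 
    if wh[0]<wh[1]: wh=wh[::-1];a+=90
    return np.round(c,1),np.round(wh,1),round(((a+90)%180)-90,1)  # long axis angle deg
def comps(m,amin=25):
    n,l,st,c=cv2.connectedComponentsWithStats(m.astype(np.uint8))
    return [(l==i,c[i].round(),st[i,4]) for i in range(1,n) if st[i,4]>=amin]
E
cat > m1.py <<'E'
from h import *
for n in("top","scene"):
    f=dict(np.load(f"pics/{n}0.npz"));W=world(f);H=hsv(f);h,s,v=H[...,0],H[...,1],H[...,2];x,y,z=W[...,0],W[...,1],W[...,2]
    work=(x>.1)&(x<.9)&(abs(y)<.6)
    print(n)
    for nm,m in dict(wood=(h>8)&(h<28)&(s>50)&(v>90),red=((h<6)|(h>172))&(s>130)&(v>70),blue=(h>100)&(h<125)&(s>120)&(v>50),green=(h>60)&(h<90)&(s>100),yellow=(h>20)&(h<32)&(s>160)&(v>90),black=(v<35)).items():
        for c,p,a in comps(m&work&(z>.003)&(z<.35),30):
            if a>4000:continue
            zz=z[c];lo=np.nanpercentile(zz,[5,50,95]).round(3)
            print(nm,p,a,lo,*rect(W[c][:,:2]))
E
python3 m1.py
```

```text
top
wood [300. 118.] 61 [0.013 0.018 0.026] [821.8 137. ] [31.6 22.2] 1.1
wood [309. 118.] 55 [0.014 0.019 0.023] [822.9 104.2] [35.1 21.9] 0.6
wood [215. 151.] 304 [0.01  0.019 0.023] [696.8 443.1] [127.1  34.1] 65.1
wood [484. 203.] 1249 [0.01  0.016 0.022] [ 514.8 -541.7] [424.9 131.9] 2.3
wood [304. 169.] 218 [0.057 0.142 0.154] [602.1 116.7] [93.3 45.3] 1.2
wood [351. 184.] 1686 [0.055 0.061 0.066] [568.  -35.2] [206.2 154.3] -89.0
wood [499. 188.] 580 [0.013 0.018 0.024] [ 558.3 -571.1] [154.2  57.6] -0.1
wood [298. 192.] 79 [0.054 0.06  0.065] [536.8 137.2] [36.4 24.1] -0.3
wood [329. 192.] 35 [0.055 0.06  0.063] [536.   32.9] [41.6  8.8] 84.4
wood [312. 207.] 54 [0.231 0.242 0.25 ] [460.   87.3] [43.3 16.6] -8.8
wood [228. 224.] 325 [0.011 0.019 0.024] [431.5 383.4] [120.1  33.7] 9.4
wood [446. 214.] 229 [0.009 0.019 0.058] [ 468.6 -372. ] [115.8  41.1] -79.0
wood [361. 223.] 246 [0.007 0.024 0.029] [436.6 -82. ] [89.6 89.6] 88.4
wood [259. 231.] 319 [0.011 0.018 0.025] [408.1 274. ] [118.1  30.6] -0.1
wood [409. 221.] 251 [0.008 0.018 0.024] [ 443.5 -247.2] [142.4  22. ] -78
[... 2917 characters left out ...]
3 0.126 0.152] [882.7 538.6] [4.4 3.1] 55.7
blue [330. 178.] 62 [0.006 0.026 0.046] [336.6  83.6] [30.   8.9] -23.0
blue [306. 218.] 985 [0.031 0.138 0.178] [611.6  78.9] [121.7  50.7] -3.7
blue [286. 244.] 262 [0.012 0.075 0.13 ] [657.6  38.9] [21.4 13.7] -6.4
blue [180. 278.] 51 [0.105 0.148 0.184] [ 852.1 -121.9] [14.9  4.9] -20.5
blue [271. 316.] 120 [0.016 0.019 0.021] [821.5  45.4] [27.7 21.3] -0.1
blue [338. 329.] 122 [0.016 0.019 0.021] [821.3 195. ] [28.7 20.1] 0.4
green [284. 319.] 119 [0.016 0.018 0.021] [821.2  75.1] [29.7 20.6] 0.2
yellow [269. 190.] 188 [0.006 0.02  0.025] [427.1 -78.8] [86.  59.9] 84.4
black [176. 183.] 209 [0.025 0.041 0.055] [ 472.2 -347.6] [68.8  9.4] -75.2
```

```bash
cat > m2.py <<'E'
from h import *
B=[];G=[];BL=[];RD=[];YL=[]; 
for n in("top","scene"):
    f=dict(np.load(f"pics/{n}0.npz"));W=world(f);H=hsv(f);h,s,v=H[...,0],H[...,1],H[...,2];x,y,z=W[...,0],W[...,1],W[...,2]
    reg=(x>.4)&(x<.72)&(y>-.18)&(y<.36)
    bed=reg&(h>8)&(h<28)&(s>50)&(v>70)&(z>.055)&(z<.066); G.append(W[reg&(h>60)&(h<90)&(s>100)&(z>.04)&(z<.05)])
    B.append(W[bed]);b=(h>100)&(h<125)&(s>120)&reg
    BL.append(W[b&(z>.1)]);RD.append(W[reg&((h<6)|(h>172))&(s>130)&(z>.1)]);YL.append(W[reg&(h>20)&(h<32)&(s>160)&(z>.15)])
    # edge direction: bed near edge (min x)
    P=W[bed]; 
    for k,(name,pts) in enumerate((("bed",P),("rim",G[-1]))):
        best=min(np.arange(-12,2,.25),key=lambda a:np.ptp(np.percentile((pts[:,:2]@np.array([np.cos(np.radians(a)),np.sin(np.radians(a))])),[.5,99.5])))
        print(n,name,"theta",best,len(pts))
th=np.radians(-6.);R=np.array([[np.cos(th),-np.sin(th)],[np.sin(th),np.cos(th)]])
for nm,L in (("bed",B),("rim",G),("blue",BL),("red",RD),("yel",YL)):
    for P in L:
        q=P[:,:2]@R; print(nm,"gx",np.percentile(q[:,0],[0.5,2,98,99.5]).round(4),"gy",np.percentile(q[:,1],[.5,2,50,98,99.5]).round(4),"z",np.percentile(P[:,2],[1,50,99]).round(4),len(P))
np.savez("g.npz",*BL)
E
python3 m2.py
```

```text
top bed theta -5.5 1796
top rim theta -6.25 155
scene bed theta -6.5 2326
scene rim theta 1.75 12
bed gx [0.4994 0.5026 0.6301 0.6315] gy [-0.0629 -0.0603  0.0275  0.1983  0.203 ] z [0.0553 0.0605 0.0658] 1796
bed gx [0.5012 0.5032 0.6314 0.6324] gy [-0.0647 -0.0622  0.019   0.2015  0.2041] z [0.0557 0.0598 0.0631] 2326
rim gx [0.4885 0.4889 0.6413 0.6418] gy [0.209  0.2123 0.322  0.3901 0.3904] z [0.0404 0.0446 0.0499] 155
rim gx [0.5317 0.5325 0.6432 0.6432] gy [0.2376 0.2424 0.3385 0.3885 0.3886] z [0.0427 0.0452 0.0467] 12
blue gx [0.5502 0.5513 0.652  0.6545] gy [0.1027 0.1045 0.1345 0.1651 0.1665] z [0.122  0.1475 0.1802] 249
blue gx [0.542  0.5442 0.658  0.659 ] gy [0.1022 0.1045 0.1358 0.1671 0.1688] z [0.1023 0.1416 0.1824] 899
red gx [0.4781 0.4921 0.54   0.5421] gy [0.1108 0.1113 0.1343 0.1586 0.1591] z [0.1896 0.2115 0.2243] 224
red gx [0.4844 0.4917 0.5426 0.5436] gy [0.11   0.1106 0.1404 0.1605 0.1608] z [0.1625 0.2023 0.2199] 564
yel gx [0.4268 0.427  0.4561 0.5345] gy [0.1271 0.1274 0.1358 0.1439 0.1822] z [0.1924 0.2422 0.2513] 53
yel gx [0.4449 0.4449 0.4449 0.4449] gy [0.1425 0.1425 0.1425 0.1425 0.1425] z [0.2393 0.2393 0.2393] 1
```

```bash
cat >> h.py <<'E'
TH=np.radians(-6.);GO=np.array([.577,.0756,0.])
RG=Rn.from_euler('z',TH).as_matrix()
def g2w(p): return RG@np.asarray(p,float)+GO
def w2g(P): return (np.asarray(P)-GO)@RG
def go(p,jaw=None):
    """print tool-frame shift (cm) and turn (deg) to world TCP p, jaw direction angle (deg, mod 180)"""
    s=sense();M=Rn.from_quat(s["eef_rot"]).as_matrix()
    d=M.T@(np.asarray(p)-s["eef_pos"])*100;t=0
    if jaw is not None:
        c=np.degrees(np.arctan2(M[1,1],M[0,1])); t=-(((jaw-c)+90)%180-90)  # tool z down: turn sign flips
    print("shift cm",d.round(2),"turn",round(t,1),"| tcp",s["eef_pos"].round(4),"q6",s["q"][5].round(2),"w",s["width"].round(4))
E
python3 - <<'E'
from h import *
print(Rn.from_quat(sense()["eef_rot"]).as_matrix().round(3))
for k,P in np.load("g.npz").items():
    q=w2g(P); m=(abs(q[:,1])<.012)&(q[:,0]>-.03)&(q[:,0]<.06)&(q[:,2]>.115); q=q[m]
    # top-surface: upper points
    p=np.polyfit(q[:,0],q[:,2],1);r=q[:,2]-np.polyval(p,q[:,0]);mm=abs(r)<.006;p=np.polyfit(q[mm,0],q[mm,2],1)
    b=np.arctan(-p[0]);print(k,len(q),mm.sum(),"beta",b.round(3),"z at gx=.08:",np.polyval(p,.08).round(4))
for n in("top","scene"):
    f=dict(np.load(f"pics/{n}0.npz"));W=w2g(world(f));H=hsv(f);h,s,v=H[...,0],H[...,1],H[...,2]
    for nm,m in dict(yel=(h>20)&(h<32)&(s>140),red=((h<6)|(h>172))&(s>130),peg=(s<60)|(v<40)).items():
        m=m&(abs(W[...,0]+.1)<.1)&(abs(W[...,1]+.03)<.09)&(W[...,2]>.13)&(W[...,2]<.3)
        if nm=="peg": m&=(W[...,1]<-.03)
        Q=W[m]
        if len(Q): print(n,nm,len(Q),np.median(Q,0).round(4),np.percentile(Q,3,0).round(3),np.percentile(Q,97,0).round(3))
for b in (.5,.55,.6,.65):
    u=np.array([-np.cos(b),0,np.sin(b)]);nn=np.array([np.sin(b),0,np.cos(b)]);hg=np.array([.08,0,.11])
    print(b,"headc",(hg+.16*u).round(3),"pivot",(hg+.186*u-.005*nn).round(3),"grip",(hg+.241*u-.005*nn).round(3))
E
```

```text
[[-0.935  0.356 -0.001]
 [ 0.356  0.935 -0.001]
 [ 0.    -0.001 -1.   ]]
arr_0 138 137 beta 0.55 z at gx=.08: 0.1211
arr_1 405 405 beta 0.553 z at gx=.08: 0.1189
top yel 61 [-0.1237  0.0012  0.2409] [-0.139 -0.008  0.14 ] [-0.007  0.04   0.251]
top red 224 [-0.0523 -0.0012  0.2115] [-0.073 -0.024  0.194] [-0.027  0.022  0.223]
top peg 79 [-0.0568 -0.0579  0.2003] [-0.062 -0.088  0.194] [-0.05  -0.033  0.207]
scene yel 79 [-1.215e-01 -1.000e-04  2.387e-01] [-0.132 -0.009  0.231] [-0.11   0.007  0.247]
scene red 564 [-0.0454  0.0049  0.2023] [-0.069 -0.024  0.17 ] [-0.024  0.025  0.219]
scene peg 155 [-0.0514 -0.0646  0.1984] [-0.059 -0.092  0.19 ] [-0.047 -0.033  0.203]
0.5 headc [-0.06   0.     0.187] pivot [-0.086  0.     0.195] grip [-0.134  0.     0.221]
0.55 headc [-0.056  0.     0.194] pivot [-0.081  0.     0.203] grip [-0.128  0.     0.232]
0.6 headc [-0.052  0.     0.2  ] pivot [-0.076  0.     0.211] grip [-0.122  0.     0.242]
0.65 headc [-0.047  0.     0.207] pivot [-0.071  0.     0.219] grip [-0.115  0.     0.252]
```

Run:
```python
from h import *
i=cv2.imread("pics/scene0.png")[125:275,240:500];cv2.imwrite("pics/crop1.png",cv2.resize(i,None,fx=3,fy=3,interpolation=cv2.INTER_CUBIC))
b=.56;u=np.array([-np.cos(b),0,np.sin(b)]);n=np.array([np.sin(b),0,np.cos(b)])
G=np.array([.08,0,.11])+.243*u-.005*n
print(g2w(G)); W=g2w(G)
go(W+[0,0,.075],84); go(W+[0,0,.0],84)
```

```text
[0.44916523 0.08903598 0.23484197]Traceback (most recent call last):
  File "<stdin>", line 6, in <module>
  File "h.py", line 30, in go
    print("shift cm",d.round(2),"turn",round(t,1),"| tcp",s["eef_pos"].round(4),"q6",s["q"][5].round(2),"w",s["width"].round(4))
                                                                                                            ^^^^^^^^^^^^^^^^
AttributeError: 'float' object has no attribute 'round'
```

View pics/crop1.png

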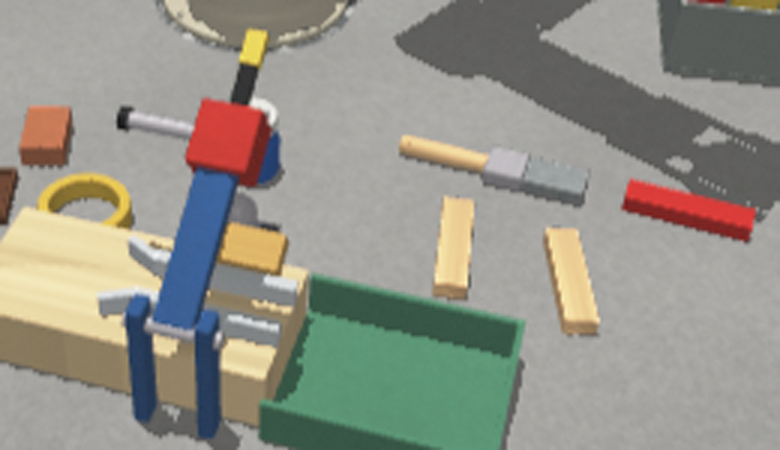

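The crop shows the plain slats at (455,245) and (572,280), the red look-alike at (690,208) and the lever's yellow grip at (255,48). The beam is raised with the lever in line with it. I'll take the two plain slats and start with the lever.

```bash
sed -i 's/s\["width"\].round(4)/round(s["width"],4),"F",s["force"].round(1)/' h.py
python3 - <<'E'
from h import *
W=np.array([.449,.089,.23]);go(W+[0,0,.09],84); go(W,84)
E
```

```text
shift cm [-38.8  -28.19  -7.5 ] turn -14.8 | tcp [0.1867 0.4904 0.2448] q6 -0.22 w 0.0851 F [-0.1 -0.5  0.6]
shift cm [-38.8  -28.18   1.5 ] turn -14.8 | tcp [0.1867 0.4904 0.2448] q6 -0.22 w 0.0851 F [-0.1 -0.5  0.6]
```

Emit:
play_rows(steps=[[-3,-2,-3,0,6],[-6.5,-4.7,-6,-3,6],[-10,-7.2,-7.5,-6,6],[-13.5,-9.8,-7.5,-9,6],[-17,-12.3,-7.5,-12,6],[-20.5,-14.9,-7.5,-14.8,6],[-24,-17.4,-7.5,-14.8,6],[-27.5,-20,-7.5,-14.8,6],[-31,-22.5,-7.5,-14.8,6],[-34.5,-25,-7.5,-14.8,6],[-37.5,-27.2,-7.5,-14.8,6],[-38.8,-28.2,-7.5,-14.8,6]])

```text
t: 1.1
eef_pos: [0.4494, 0.0875, 0.3202]
eef_rot: [0.053, 0.999, 0.0, -0.0]
force: [0.6, 1.2, 0.1]
width: 0.0602
```

Run:
```python
from h import *
s=sense();f=grab_frame("wrist");cv2.imwrite("pics/w1.png",f["frame"][...,::-1]);W=w2g(world(f,s));H=hsv(f);h,ss=H[...,0],H[...,1]
for nm,m in dict(yel=(h>20)&(h<32)&(ss>140),red=((h<6)|(h>172))&(ss>130)).items():
    m=m&(W[...,2]>.15)
    for c,p,a in comps(m,60): print(nm,p,a,np.nanmedian(W[c],0).round(4),np.nanpercentile(W[c],3,0).round(3),np.nanpercentile(W[c],97,0).round(3))
W=np.array([.449,.089,.23]);go(W,84)
print(w2g(s["eef_pos"]))
```

```text
yel [323. 213.] 929 [-0.1293 -0.0013  0.2427] [-0.14  -0.009  0.233] [-0.112  0.007  0.248]
yel [369. 298.] 157 [-0.0048  0.0469  0.1517] [-0.007  0.031  0.15 ] [0.    0.063 0.154]
red [297. 238.] 97 [-0.088  -0.0239  0.1883] [-0.093 -0.026  0.182] [-0.082 -0.022  0.196]
red [349. 238.] 103 [-0.088   0.022   0.1889] [-0.093  0.02   0.178] [-0.08   0.025  0.196]
red [323. 282.] 2486 [-0.0596 -0.0013  0.2128] [-0.075 -0.025  0.195] [-0.028  0.023  0.22 ]
shift cm [0.42 0.65 8.94] turn -0.3 | tcp [0.4525 0.0823 0.3194] q6 -1.53 w 0.0599 F [ 0.7 -4.2 -2.8]
[-0.12814938 -0.00153145  0.32017544]
```

Run:
```python
from h import *
W=g2w([-.127,-.001,.231]);print(sense()["t"],sense()["qd"].round(3));go(W,84);go(W,84)
```

```text
1.15 [ 0.121 -0.027  0.057  0.02   0.002  0.174]
shift cm [0.25 0.56 8.84] turn -0.3 | tcp [0.4525 0.0823 0.3194] q6 -1.53 w 0.0599 F [ 0.7 -4.2 -2.8]
shift cm [0.25 0.56 8.84] turn -0.3 | tcp [0.4525 0.0823 0.3194] q6 -1.53 w 0.0599 F [ 0.7 -4.2 -2.8]
```

Emit:
play_rows(steps=[[0,0,0,0,6],[0,0,0,0,6],[0,0,0,0,6]])

```text
t: 1.4
eef_pos: [0.4483, 0.0903, 0.3202]
eef_rot: [0.052, 0.999, 0.0, -0.0]
force: [-0.4, -0.5, 0.6]
width: 0.0597
```

Run:
```python
from h import *
W=g2w([-.127,-.001,.231]);print(sense()["qd"].round(3));go(W,84)
```

```text
[ 0.017 -0.006 -0.001 -0.002 -0.001 -0.002]
shift cm [-0.26 -0.22  8.92] turn 0.0 | tcp [0.4483 0.0903 0.3202] q6 -1.52 w 0.0597 F [-0.4 -0.5  0.6]
```

Emit:
play_rows(steps=[[-0.2,-0.2,2.5,0,6],[-0.2,-0.2,5,0,6],[-0.2,-0.2,7,0,6],[-0.2,-0.2,8.5,0,6],[-0.2,-0.2,8.9,0,6],[-0.2,-0.2,8.9,0,6],[-0.2,-0.2,8.9,0,1.2],[-0.2,-0.2,8.9,0,1.2],[-0.2,-0.2,8.9,0,1.2],[-0.2,-0.2,8.9,0,1.2],[-0.2,-0.2,8.9,0,1.2],[-0.2,-0.2,8.9,0,1.2]])

```text
t: 2.4
eef_pos: [0.4507, 0.0877, 0.232]
eef_rot: [0.053, 0.999, 0.001, 0.0]
force: [-2.5, 4.3, 4.7]
width: 0.017
```

Run:
```python
from h import *
s=sense();print(s["width"],s["force"],w2g(s["eef_pos"]).round(4))
b=.555;u=np.array([-np.cos(b),0,np.sin(b)]);n=np.array([np.sin(b),0,np.cos(b)])
pv=np.array([.08,0,.11])+.186*u-.005*n;print(pv)
M=Rn.from_quat(s["eef_rot"]).as_matrix();g=s["eef_pos"]-[0,0,-.005];d=w2g(g)-pv;r=np.hypot(d[0],d[2]);a0=np.arctan2(d[2],-d[0]);print("r",r,"lever abs ang",a0,"latch",a0-b)
for k in range(1,11):
    a=a0+.105*k;p=pv+[-r*np.cos(a),d[1],r*np.sin(a)];print(k,((M.T@(g2w(p)-g))*100).round(2))
```

```text
0.016995258051165436 [-2.49754464  4.34696775  4.67035021] [-0.1269 -0.0011  0.232 ]
[-0.0807162   0.          0.20376195]
r 0.05690528626983024 lever abs ang 0.6236767892050016 latch 0.06867678920500153
1 [-0.37  0.   -0.47]
2 [-0.8   0.   -0.89]
3 [-1.26  0.   -1.27]
4 [-1.76  0.   -1.59]
5 [-2.29  0.   -1.87]
6 [-2.85  0.   -2.08]
7 [-3.42  0.   -2.24]
8 [-4.01  0.01 -2.33]
9 [-4.61  0.01 -2.36]
10 [-5.21  0.01 -2.33]
```

Emit:
play_rows(steps=[[-0.4,0,-0.5,0,1.2],[-0.8,0,-0.9,0,1.2],[-1.3,0,-1.3,0,1.2],[-1.8,0,-1.6,0,1.2],[-2.3,0,-1.9,0,1.2],[-2.9,0,-2.1,0,1.2],[-3.4,0,-2.2,0,1.2],[-4.0,0,-2.3,0,1.2],[-4.6,0,-2.4,0,1.2],[-4.6,0,-2.4,0,1.2],[-4.6,0,-2.4,0,1.2],[-4.6,0,-2.4,0,1.2]])

```text
t: 3.4
eef_pos: [0.4947, 0.0832, 0.2558]
eef_rot: [0.052, 0.999, 0.001, -0.002]
force: [-11.3, 4.6, 10.1]
width: 0.0162
```

Emit:
play_rows(steps=[[0,0,0,0,4],[0,0,0,0,6],[0,0,0,0,6],[0,0,0,0,6],[0,0,-2,0,6],[0,0,-5,0,6],[0,0,-8,0,6],[0,0,-10,0,6],[0,0,-10,0,6],[0,0,-10,0,6],[0,0,-10,0,6]])

```text
t: 4.32
eef_pos: [0.4961, 0.0824, 0.3542]
eef_rot: [0.053, 0.999, -0.0, -0.001]
force: [0.1, 0.2, -0.1]
width: 0.06
```

```bash
cat > m3.py <<'E'
from h import *
import sys
tag=sys.argv[1];cams=sys.argv[2].split(",")
for n in cams:
    s=sense();f=grab_frame(n);cv2.imwrite(f"pics/{n}_{tag}.png",f["frame"][...,::-1]);W=w2g(world(f,s));H=hsv(f);h,ss,v=H[...,0],H[...,1],H[...,2]
    reg=(abs(W[...,0]+.06)<.14)&(abs(W[...,1]+.02)<.09)&(W[...,2]>.08)&(W[...,2]<.31)
    for nm,m in dict(yel=(h>20)&(h<32)&(ss>140)&(abs(W[...,1])<.02)&(W[...,0]<0),red=((h<6)|(h>172))&(ss>130),peg=((ss<60)|(v<40))&(W[...,1]<-.03)).items():
        for c,p,a in comps(m&reg,30): print(n,nm,p,a,np.nanmedian(W[c],0).round(4),np.nanpercentile(W[c],3,0).round(3),np.nanpercentile(W[c],97,0).round(3))
    b=(h>100)&(h<125)&(ss>120)
    q=W[b&(abs(W[...,1])<.012)&(W[...,0]>-.03)&(W[...,0]<.06)&(W[...,2]>.105)]
    if len(q)>30:
        for _ in range(2):
            p=np.polyfit(q[:,0],q[:,2],1);r=q[:,2]-np.polyval(p,q[:,0]);q=q[abs(r)<.005]
        print(n,"beta",np.arctan(-p[0]).round(3),len(q))
E
python3 m3.py a scene,wrist; python3 -c "
from h import *
go(g2w([-.056,-.06,.19]),-6)"
```

```text
scene yel [320. 138.] 86 [-9.050e-02 -2.000e-04  2.665e-01] [-0.097 -0.008  0.253] [-0.084  0.007  0.279]
scene red [315. 170.] 571 [-0.0387  0.0046  0.2114] [-0.063 -0.024  0.18 ] [-0.018  0.025  0.23 ]
scene peg [289. 164.] 161 [-0.0448 -0.0637  0.2083] [-0.054 -0.091  0.2  ] [-0.04  -0.032  0.213]
scene beta 0.628 411
wrist yel [324. 188.] 593 [-0.0999 -0.0009  0.2784] [-0.106 -0.009  0.259] [-0.087  0.007  0.281]
wrist red [298. 187.] 72 [-0.0818 -0.0241  0.2003] [-0.087 -0.026  0.194] [-0.077 -0.022  0.207]
wrist red [349. 187.] 78 [-0.0824  0.022   0.1993] [-0.087  0.02   0.194] [-0.078  0.024  0.207]
wrist red [324. 229.] 2419 [-0.05   -0.0006  0.2225] [-0.067 -0.025  0.202] [-0.021  0.023  0.231]
wrist peg [282. 210.] 35 [-0.0237 -0.0558  0.0804] [-0.029 -0.06   0.08 ] [-0.019 -0.051  0.082]
wrist peg [256. 222.] 1080 [-0.052  -0.0633  0.2097] [-0.058 -0.091  0.204] [-0.044 -0.032  0.213]
wrist peg [291. 242.] 36 [ 0.0224 -0.0452  0.0805] [ 0.018 -0.05   0.08 ] [ 0.028 -0.04   0.081]
wrist peg [281. 244.] 30 [ 0.0251 -0.0589  0.0805] [ 0.02  -0.066  0.08 ] [ 0.028 -0.052  0.082]
wrist beta 0.626 769
shift cm [-2.56 -5.83 16.4 ] turn 90.0 | tcp [0.4961 0.0824 0.354 ] q6 -1.53 w 0.06 F [ 0.1  0.3 -1. ]
```

Emit:
play_rows(steps=[[3,0,0,0,0],[5.9,0,0,0,0],[5.9,0,0,0,0],[5.9,0,3,0,0],[5.9,0,6,0,0],[5.9,0,9,0,0],[5.9,0,9,0,0],[4.5,0,9,0,0],[3.5,0,9,0,0],[2.5,0,9,0,0],[1.5,0,9,0,0],[0.8,0,9,0,0]])

```text
t: 5.42
eef_pos: [0.489, 0.0832, 0.2666]
eef_rot: [0.053, 0.999, 0.0, -0.0]
force: [-6.3, 0.7, 6.1]
width: 0.0002
```

Emit:
play_rows(steps=[[-0.3,0,0,0,0],[-0.3,0,0,0,0],[-0.3,0,0,0,0]])

```text
t: 5.67
eef_pos: [0.4915, 0.0829, 0.2655]
eef_rot: [0.053, 0.999, -0.0, 0.0]
force: [0.5, 0.5, -1.1]
width: -0.0001
```

```bash
python3 m3.py b scene;python3 -c "
from h import *
go(g2w([-.056,-.06,.19]),-6);print(w2g(sense()['eef_pos']))"
```

```text
scene yel [316. 142.] 92 [-6.130e-02 -2.000e-04  2.737e-01] [-0.066 -0.008  0.255] [-0.058  0.007  0.285]
scene red [315. 170.] 570 [-0.0393  0.0046  0.2112] [-0.064 -0.024  0.181] [-0.018  0.025  0.229]
scene peg [289. 164.] 159 [-0.0448 -0.0641  0.2081] [-0.053 -0.091  0.199] [-0.04  -0.032  0.213]
scene beta 0.625 402
shift cm [-2.99 -5.83  7.54] turn 90.0 | tcp [0.4914 0.083  0.2654] q6 -1.53 w 0.0001 F [-0.2  1.3  0.1]
[-0.08592797 -0.0016247   0.26538989]
```

Emit:
play_rows(steps=[[1,0,-1,0,0],[1,0,-4,0,2],[1,0,-7.5,7,5],[0,-2,-10,14,5],[-2,-4,-10,21,5],[-3.6,-6,-10,28,5],[-3.6,-6,-10,35,5],[-3.6,-6,-10,42,5],[-3.6,-6,-10,49,5],[-3.6,-6,-10,56,5],[-3.6,-6,-10,63,5],[-3.6,-6,-10,70,5]])

```text
t: 6.72
eef_pos: [0.5207, 0.0195, 0.3653]
eef_rot: [0.618, 0.786, 0.0, 0.0]
force: [0.5, 0.7, -0.7]
width: 0.0503
```

Emit:
play_rows(steps=[[0,0,0,7,5],[0,0,0,14,5],[0,0,0,20,5],[0,0,0,20,5],[0,0,0,20,5],[0,0,0,20,5]])

```text
t: 7.22
eef_pos: [0.5208, 0.0196, 0.3653]
eef_rot: [0.742, 0.67, 0.0, 0.0]
force: [-0.1, -0.2, 1.1]
width: 0.0499
```

```bash
python3 m3.py c wrist;python3 -c "
from h import *
go(g2w([-.0497,-.062,.199]),-6);print(w2g(sense()['eef_pos']))"
```

```text
wrist yel [299. 121.] 526 [-0.0655 -0.0008  0.2839] [-0.073 -0.009  0.269] [-0.06   0.007  0.285]
wrist red [331. 118.] 3292 [-0.0433  0.0003  0.2184] [-0.065 -0.025  0.201] [-0.02   0.023  0.23 ]
wrist red [285.  92.] 39 [-0.0839  0.0222  0.1982] [-0.087  0.02   0.194] [-0.082  0.025  0.203]
wrist peg [340. 162.] 100 [-0.0271 -0.0556  0.0805] [-0.034 -0.075  0.08 ] [-0.02  -0.043  0.081]
wrist peg [323. 187.] 1033 [-0.0499 -0.0621  0.2097] [-0.056 -0.09   0.206] [-0.043 -0.032  0.213]
wrist peg [380. 157.] 37 [ 0.0253 -0.0496  0.0805] [ 0.019 -0.057  0.08 ] [ 0.029 -0.044  0.082]
wrist peg [383. 173.] 38 [ 0.0302 -0.072   0.0806] [ 0.025 -0.079  0.08 ] [ 0.037 -0.065  0.081]
wrist beta 0.626 1539
shift cm [-0.04  0.03 16.63] turn 0.1 | tcp [0.5208 0.0195 0.3653] q6 -0.08 w 0.0502 F [ 0.8  0.1 -0. ]
[-0.05004223 -0.06163678  0.3653154 ]
```

Right above the peg; descend and pinch.

Emit:
play_rows(steps=[[0,0,4,0,5],[0,0,8,0,5],[0,0,11.5,0,5],[0,0,14.5,0,5],[0,0,16,0,5],[0,0,16.6,0,5],[0,0,16.6,0,5],[0,0,16.6,0,1],[0,0,16.6,0,1],[0,0,16.6,0,1],[0,0,16.6,0,1],[0,0,16.6,0,1]])

```text
t: 8.27
eef_pos: [0.521, 0.0195, 0.2006]
eef_rot: [0.743, 0.669, 0.0, 0.001]
force: [-2.9, -0.2, 6.5]
width: 0.0122
```

```bash
python3 -c "
from h import *
s=sense();print(s['width'],s['force'],w2g(s['eef_pos']));M=Rn.from_quat(s['eef_rot']).as_matrix()
p0=w2g(s['eef_pos'])+[0,0,.005];b0=np.arctan2(p0[2]-.11,.08-p0[0]);r=np.hypot(p0[2]-.11,.08-p0[0]);print(b0,r)
for k in range(1,14):
    b=b0*(1-k/12);p=[.08-r*np.cos(b),p0[1],.11+r*np.sin(b)];print(k,b.round(3),(M.T@(g2w(p)-g2w(p0))*100).round(2))
"
```

```text
0.012184387463327652 [-2.86371322 -0.22613124  6.54706533] [-0.04981021 -0.06166565  0.20056034]
0.6345807684791341 0.16119078155348754
1 0.582 [-0.   -0.49  0.7 ]
2 0.529 [ 0.   -0.94  1.42]
3 0.476 [ 0.   -1.35  2.17]
4 0.423 [ 0.   -1.72  2.94]
5 0.37 [ 0.   -2.05  3.72]
6 0.317 [ 0.   -2.34  4.52]
7 0.264 [ 0.   -2.59  5.34]
8 0.212 [ 0.   -2.79  6.17]
9 0.159 [ 0.   -2.95  7.01]
10 0.106 [ 0.   -3.06  7.85]
11 0.053 [ 0.   -3.13  8.7 ]
12 0.0 [ 0.   -3.15  9.55]
13 -0.053 [ 0.   -3.13 10.4 ]
```

Emit:
play_rows(steps=[[0,-0.5,0.7,0,1],[0,-0.95,1.4,0,1],[0,-1.35,2.2,0,1],[0,-1.7,2.9,0,1],[0,-2.05,3.7,0,1],[0,-2.35,4.5,0,1],[0,-2.6,5.3,0,1],[0,-2.8,6.2,0,1],[0,-2.95,7.0,0,1],[0,-3.05,7.85,0,1],[0,-3.1,8.7,0,1],[0,-3.15,9.5,0,1]])

```text
t: 9.27
eef_pos: [0.491, 0.0226, 0.1056]
eef_rot: [0.743, 0.669, 0.002, 0.002]
force: [3.9, 0.8, 5.4]
width: 0.0119
```

Emit:
play_rows(steps=[[0,0,0.2,0,1],[0,0,0.2,0,1],[0,0,0.2,0,1],[0,0,0.2,0,1]])

```text
t: 9.6
eef_pos: [0.4909, 0.0226, 0.103]
eef_rot: [0.743, 0.669, 0.001, 0.002]
force: [7.6, 0.4, -3.2]
width: 0.0118
```

```bash
python3 m3.py d scene;python3 -c "
from h import *
s=sense();print(s['width'],s['force'],w2g(s['eef_pos']))"
```

```text
scene yel [325. 166.] 70 [-0.1271 -0.0002  0.1552] [-0.134 -0.008  0.142] [-0.12   0.007  0.168]
scene red [320. 191.] 417 [-0.0689  0.0077  0.1248] [-0.099 -0.023  0.086] [-0.049  0.025  0.128]
scene peg [293. 157.] 1495 [-0.0508 -0.0542  0.2323] [-0.093 -0.09   0.109] [-0.021 -0.032  0.304]
scene beta -0.002 264
0.011922880118864361 [ 7.16402154  0.14882361 -3.42254156] [-0.08004245 -0.0616562   0.10299985]
```

Emit:
play_rows(steps=[[0,0,0,0,3],[0,0,0,0,5],[0,0,0,0,5],[0,0,-3,0,5],[0,0,-7,0,5],[0,0,-11,0,5],[0,0,-13,0,3],[2,0,-13,0,0],[4.5,-1,-13,0,0],[6.2,-2,-13,0,0],[6.2,-2,-13,0,0],[6.2,-2,-13,0,0]])

```text
t: 10.65
eef_pos: [0.4758, 0.087, 0.2324]
eef_rot: [0.743, 0.669, -0.0, 0.0]
force: [-0.0, -0.4, 0.1]
width: -0.0002
```

```bash
python3 m3.py e wrist;python3 -c "
from h import *
s=sense();print(s['width'],s['force'],w2g(s['eef_pos']))"
```

```text
wrist yel [436. 173.] 55 [-0.0084  0.0186  0.1019] [-0.015  0.017  0.101] [-0.     0.02   0.103]
wrist yel [278. 215.] 1065 [-0.1316  0.0011  0.1622] [-0.143 -0.008  0.144] [-0.121  0.008  0.169]
wrist red [352. 198.] 5000 [-0.0788  0.0037  0.1257] [-0.104 -0.024  0.094] [-0.053  0.025  0.127]
wrist peg [407. 225.] 32 [-0.0225 -0.035   0.0802] [-0.026 -0.038  0.08 ] [-0.019 -0.031  0.081]
wrist peg [458. 227.] 45 [ 0.0257 -0.037   0.0804] [ 0.022 -0.042  0.08 ] [ 0.029 -0.031  0.082]
wrist peg [405. 238.] 68 [-0.0233 -0.0472  0.0804] [-0.028 -0.057  0.08 ] [-0.02  -0.041  0.082]
wrist peg [349. 241.] 220 [-0.0792 -0.0363  0.1156] [-0.087 -0.048  0.111] [-0.074 -0.031  0.117]
wrist peg [530. 243.] 37 [ 0.0733 -0.0396  0.1133] [ 0.069 -0.041  0.109] [ 0.077 -0.035  0.124]
wrist peg [400. 253.] 35 [-0.0264 -0.0628  0.0805] [-0.03  -0.068  0.08 ] [-0.024 -0.059  0.081]
wrist peg [460. 263.] 67 [ 0.032  -0.0755  0.0805] [ 0.027 -0.083  0.08 ] [ 0.037 -0.064  0.081]
wrist beta -0.001 3235
0.00046661413389771514 [-0.09970662  0.75173662 -0.17072381] [-1.01459671e-01  1.99753475e-04  2.32352478e-01]
```

Emit:
play_rows(steps=[[0,0,3,0,0],[0,0,6,0,0],[0,0,7.6,0,0],[0,-1,7.6,0,0],[0,-2,7.9,0,0],[0,-3,8.2,0,0],[0,-4,8.7,0,0],[0,-5,9.2,0,0],[0,-6,10,0,0],[0,-6,10.7,0,0],[0,-6,11,0,0],[0,-6,11.2,0,0]])

```text
t: 11.7
eef_pos: [0.4164, 0.0924, 0.1223]
eef_rot: [0.743, 0.669, -0.001, -0.001]
force: [-23.8, -0.6, 56.7]
width: -0.0
```

Emit:
play_rows(steps=[[0,0,0.2,0,0],[0,0,0.2,0,0],[0,0,0.2,0,0]])

```text
t: 11.95
eef_pos: [0.4164, 0.0924, 0.1218]
eef_rot: [0.743, 0.669, -0.001, -0.0]
force: [-26.1, -0.1, 59.9]
width: 0.0
```

```bash
python3 m3.py f scene;python3 -c "
from h import *
s=sense();print(s['width'],s['force'],w2g(s['eef_pos']))"
```

```text
scene red [320. 191.] 415 [-0.0694  0.0083  0.1246] [-0.1   -0.024  0.086] [-0.05   0.025  0.128]
scene peg [295. 186.] 131 [-0.0754 -0.0634  0.1147] [-0.084 -0.091  0.106] [-0.07  -0.034  0.119]
scene beta 0.005 259
-0.00016278872115980733 [-26.09459001  -0.31903415  60.93545798] [-1.61459035e-01 -5.67498490e-05  1.21798851e-01]
```

Emit:
play_rows(steps=[[0,0,-1,0,0],[0,0,-4,0,0],[0,0,-8,0,3],[0,0,-11,0,5],[0,0,-12,0,6],[0,0,-12,0,6],[0,0,-12,0,6]])

```text
t: 12.58
eef_pos: [0.4167, 0.0925, 0.2377]
eef_rot: [0.744, 0.669, -0.0, -0.0]
force: [0.7, -0.6, -0.0]
width: 0.0593
```

```bash
python3 m3.py g wrist | grep -v peg
cat > m4.py <<'E'
from h import *
import sys
# top view: slats, stick, tape
tag=sys.argv[1]
for n in sys.argv[2].split(","):
    s=sense();f=grab_frame(n);cv2.imwrite(f"pics/{n}_{tag}.png",f["frame"][...,::-1]);W=world(f,s);H=hsv(f);h,ss,v=H[...,0],H[...,1],H[...,2]
    x,y,z=W[...,0],W[...,1],W[...,2];work=(x>.2)&(x<.85)&(abs(y)<.58)&(z<.15)
    for nm,m in dict(plain=(h>12)&(h<25)&(ss>40)&(ss<165)&(v>80)&(z>.009),orange=(h>4)&(h<15)&(ss>165)&(v>80)&(z>.009),yel=(h>20)&(h<32)&(ss>160)&(z<.03)&(z>.015)&(y<.1)).items():
        for c,p,a in comps(m&work,60):
            if a>6000: continue
            P=W[c];zz=np.nanmedian(P[:,2]);print(n,nm,p,a,"z",zz.round(4),*rect(P[abs(P[:,2]-zz)<.006][:,:2]),"g",w2g(np.nanmedian(P,0)).round(3))
E
python3 m4.py a top,scene; python3 -c "
from h import *
go(g2w([-.056,-.06,.19]),-6)"
```

```text
wrist yel [503. 171.] 43 [-0.0079  0.0191  0.102 ] [-0.014  0.017  0.101] [-0.001  0.02   0.103]
wrist yel [323. 194.] 763 [-0.1611  0.0004  0.1106] [-0.175 -0.009  0.105] [-0.148  0.008  0.112]
wrist red [425. 195.] 4937 [-0.0801  0.0036  0.1256] [-0.106 -0.024  0.094] [-0.054  0.025  0.127]
wrist beta -0.0 3112
top plain [482. 202.] 815 z 0.0165 [ 515.4 -534.4] [420. 112.] 3.1 g [ 0.004 -0.577  0.016]
top plain [305. 165.] 116 z 0.0606 [632.6 115.3] [46.2 30.4] 84.5 g [0.051 0.046 0.061]
top plain [352. 183.] 1640 z 0.0605 [566.8 -32. ] [183.  131.6] 83.9 g [ 0.008 -0.125  0.06 ]
top plain [496. 186.] 219 z 0.0182 [ 566.5 -561.4] [135.4  36.7] -0.4 g [ 0.063 -0.635  0.018]
top plain [228. 224.] 309 z 0.0185 [431.6 381.6] [120.7  30.8] 9.2 g [-0.177  0.289  0.019]
top plain [259. 231.] 308 z 0.0186 [407.9 274.1] [117.9  30.7] 0.3 g [-0.189  0.179  0.019]
top plain [261. 270.] 121 z 0.0187 [274.7 261.3] [72.3 18.4] 79.0 g [-0.321  0.153  0.019]
top orange [215. 152.] 268 z 0.0185 [692.5 439.8] [118.3  29.2] 65.0 g [0.076 0.373 0.019]
top orange [446. 214.] 221 z 0.0195 [ 469.1 -371.8
[... 950 characters left out ...]
.1  30.5] 9.7 g [-0.171  0.288  0.018]
scene plain [326. 234.] 970 z 0.0596 [580.6 110.7] [133.4  68. ] -5.8 g [0.014 0.049 0.06 ]
scene plain [298. 247.] 256 z 0.0468 [640.7  61.9] [32.   3.6] 82.7 g [ 0.064 -0.009  0.047]
scene orange [191. 189.] 548 z 0.0178 [ 461.1 -299.6] [248.7  42.4] -81.6 g [-0.074 -0.393  0.018]
scene orange [456. 301.] 665 z 0.0175 [695.1 439.9] [117.6  32.6] 65.9 g [0.082 0.376 0.017]
scene orange [311. 324.] 93 z 0.0189 [821.7 134.7] [27.  19.2] -1.2 g [0.237 0.085 0.019]
scene yel [269. 190.] 128 z 0.0226 [427.9 -78.2] [86.3 60.7] 81.6 g [-0.141 -0.176  0.023]
shift cm [-6.01 10.6   4.65] turn -0.1 | tcp [0.4161 0.0927 0.2369] q6 0.05 w 0.0604 F [-0.2 -0.7 -0.4]
```

The lever top sits at z=0.1106 and the beam reads 0.00, so the coupler is locked. Next is slat A at (0.408, 0.274).

```bash
python3 -c "
from h import *
go([.4075,.274,.12],90);go([.4075,.274,.017],90)"
```

```text
shift cm [17.94 -2.74 11.69] turn 83.9 | tcp [0.4161 0.0927 0.2369] q6 0.05 w 0.0604 F [-0.2 -0.7 -0.4]
shift cm [17.94 -2.7  21.99] turn 83.9 | tcp [0.4161 0.0927 0.2369] q6 0.05 w 0.0604 F [-0.2 -0.7 -0.4]
```

Emit:
play_rows(steps=[[2,0,0,-7,6],[4,-0.5,0,-14,6],[6,-1,0,-21,6],[8,-1.3,0,-28,6],[10,-1.6,0,-35,6],[12,-1.9,0,-42,6],[14,-2.2,1,-49,6],[16,-2.5,3,-56,6],[17.9,-2.7,6,-63,6],[17.9,-2.7,9,-70,6],[17.9,-2.7,11,-77,6],[17.9,-2.7,11.7,-84,6]])

```text
t: 13.73
eef_pos: [0.4064, 0.2732, 0.117]
eef_rot: [0.102, 0.995, -0.002, -0.003]
force: [0.9, -0.3, 0.3]
width: 0.0601
```

Emit:
play_rows(steps=[[0,0,0,-7,6],[0,0,0,-12,6],[0,0,0,-12,6],[0,0,0,-12,6],[0,0,0,-12,6]])

```text
t: 14.15
eef_pos: [0.4083, 0.2737, 0.1209]
eef_rot: [0.002, 1.0, -0.0, -0.0]
force: [-0.4, 0.6, 0.4]
width: 0.0598
```

```bash
python3 m4.py b wrist,scene | grep plain; python3 -c "
from h import *
go([.4075,.274,.017],90)"
```

```text
wrist plain [300.  11.] 2856 z 0.0175 [272.9 251.4] [91.2 17.6] 81.6 g [-0.318  0.154  0.018]
wrist plain [322. 195.] 5911 z 0.0179 [407.3 272.9] [119.7  29.6] 0.8 g [-0.195  0.178  0.018]
wrist plain [458. 218.] 5716 z 0.0178 [429.5 380.4] [120.   30.7] 9.7 g [-0.188  0.285  0.018]
wrist plain [  4. 322.] 242 z 0.0295 [505.   16.4] [17.1  2.7] 83.9 g [-0.065 -0.067  0.029]
wrist plain [123. 351.] 111 z 0.047 [516.2 120.9] [7.  2.4] 85.0 g [-0.065  0.039  0.047]
wrist plain [168. 380.] 1222 z 0.0374 [555.2 147.3] [41.9  1.5] -6.2 g [-0.034  0.068  0.037]
scene plain [147. 154.] 129 z 0.016 [ 332.3 -534. ] [88.8 57.7] -86.9 g [-0.188 -0.618  0.016]
scene plain [107. 212.] 690 z 0.0158 [ 545.7 -522.9] [360.6 101.3] 1.8 g [ 0.099 -0.558  0.016]
scene plain [393. 176.] 97 z 0.0171 [279.2 268. ] [55.2 18.6] 74.9 g [-0.316  0.16   0.017]
scene plain [260. 220.] 2730 z 0.0589 [564.8 -44.8] [162.6 134.6] 83.4 g [ 0.021 -0.132  0.059]
scene plain [391. 206.] 333 z 0.0177 [408.7 272.7] [126.3  30. ] 0.8 g [-0.181  0.179  0.018]
scene plain [430. 217.] 387 z 0.0176 [430.6 380.2] [121.9  31.5] 10.3 g [-0.171  0.288  0.018]
scene plain [325. 234.] 977 z 0.0596 [580.6 110.5] [133.4  68.8] -6.5 g [0.014 0.049 0.06 ]
scene plain [298. 247.] 255 z 0.0468 [640.5  62.2] [31.  4.] 83.8 g [ 0.064 -0.008  0.047]
shift cm [ 0.09  0.03 10.42] turn -0.1 | tcp [0.4084 0.2737 0.1212] q6 -1.22 w 0.06 F [-0.4 -0.4 -0.3]
```

Emit:
play_rows(steps=[[0.1,-0.1,3.5,0,6],[0.1,-0.1,7,0,6],[0.1,-0.1,9.5,0,6],[0.1,-0.1,10.4,0,6],[0.1,-0.1,10.4,0,6],[0.1,-0.1,10.4,0,2.5],[0.1,-0.1,10.4,0,2.5],[0.1,-0.1,10.4,0,2.5],[0.1,-0.1,8,0,2.5],[0.1,-0.1,4,0,2.5],[0.1,-0.1,0,0,2.5],[0.1,-0.1,-3,0,2.5]])

```text
t: 15.25
eef_pos: [0.408, 0.273, 0.1556]
eef_rot: [0.0, 1.0, 0.001, 0.002]
force: [1.1, 0.6, -0.2]
width: 0.0284
```

```bash
python3 -c "
from h import *
for z in (.16,.077,.079): print(g2w([0,-.13,z]));go(g2w([0,-.13,z]),-6)
s=sense();print(s['width'],s['force'],w2g(s['eef_pos']))"
```

```text
[ 0.5634113  -0.05368785  0.16      ]
shift cm [-15.57 -32.66  -0.43] turn -84.0 | tcp [0.408  0.273  0.1556] q6 -1.22 w 0.0284 F [ 1.1  0.6 -0.2]
[ 0.5634113  -0.05368785  0.077     ]
shift cm [-15.53 -32.67   7.87] turn -84.0 | tcp [0.408  0.273  0.1556] q6 -1.22 w 0.0284 F [ 1.1  0.6 -0.2]
[ 0.5634113  -0.05368785  0.079     ]
shift cm [-15.54 -32.67   7.67] turn -84.0 | tcp [0.408  0.273  0.1556] q6 -1.22 w 0.0284 F [ 1.1  0.6 -0.2]
0.028352892722970386 [ 1.10586163  0.63542892 -0.18367204] [-0.18871822  0.1786657   0.15557039]
```

Emit:
play_rows(steps=[[0,0,-4,0,2.5],[0,-1,-8,7,2.5],[-1,-4,-10.5,14,2.5],[-2.5,-7,-10.5,21,2.5],[-4,-10,-10.5,28,2.5],[-5.5,-13,-10.5,35,2.5],[-7,-16,-10.5,42,2.5],[-8.5,-19,-10.5,49,2.5],[-10,-22,-10.5,56,2.5],[-12,-25,-10.5,63,2.5],[-14,-29,-10.5,70,2.5],[-15.5,-32.6,-10.5,77,2.5]])

```text
t: 16.25
eef_pos: [0.5627, -0.0545, 0.2577]
eef_rot: [0.625, 0.781, 0.0, 0.001]
force: [0.2, 1.2, -0.4]
width: 0.0286
```

Emit:
play_rows(steps=[[0,0,0,7,2.5],[0,0,0,14,2.5],[0,0,0,19,2.5],[0,0,0,19,2.5],[0,0,0,19,2.5]])

```text
t: 16.67
eef_pos: [0.562, -0.0529, 0.2572]
eef_rot: [0.742, 0.67, 0.0, 0.001]
force: [0.2, 0.4, -0.8]
width: 0.0283
```

```bash
cat > m5.py <<'E'
from h import *
import sys
# wood-coloured high slat seen by wrist/scene: cluster with z in range (args: tag cam zlo zhi)
tag,n,lo,hi=sys.argv[1],sys.argv[2],float(sys.argv[3]),float(sys.argv[4])
s=sense();f=grab_frame(n);cv2.imwrite(f"pics/{n}_{tag}.png",f["frame"][...,::-1]);W=world(f,s);H=hsv(f);h,ss,v=H[...,0],H[...,1],H[...,2];Q=w2g(W)
m=(h>8)&(h<28)&(ss>40)&(v>70)&(Q[...,2]>lo)&(Q[...,2]<hi)&(abs(Q[...,0])<.1)&(Q[...,1]>-.3)&(Q[...,1]<.3)
for c,p,a in comps(m,60): print(n,p,a,"g rect",*rect(Q[c][:,:2]),"z",np.nanmedian(Q[c][:,2]).round(4))
E
python3 m5.py a wrist .2 .3;python3 m5.py a scene .2 .3; python3 -c "
from h import *
go(g2w([0,-.13,.077]),-6)"
```

```text
wrist [322. 228.] 14224 g rect [  -1.9 -119.7] [101.9  30.2] -89.3 z 0.2559
scene [237. 154.] 191 g rect [  15.  -160.9] [71.8 30.3] 54.7 z 0.2535
scene [268. 158.] 352 g rect [  0.5 -99.2] [63.7 33. ] -89.2 z 0.2547
shift cm [-0.07  0.13 17.99] turn 0.1 | tcp [ 0.562  -0.0528  0.2569] q6 -0.2 w 0.0282 F [-0.1  0.1 -0.8]
```

Emit:
play_rows(steps=[[0.5,0.1,4,0,2.5],[0.8,0.1,8,0,2.5],[0.8,0.1,12,0,2.5],[0.8,0.1,15,0,2.5],[0.8,0.1,17,0,2.5],[0.8,0.1,17.5,0,2.5],[0.8,0.1,17.7,0,2.5],[0.8,0.1,17.7,0,2.5]])

```text
t: 17.43
eef_pos: [0.564, -0.045, 0.0798]
eef_rot: [0.743, 0.67, -0.0, 0.0]
force: [-0.1, 0.1, 0.2]
width: 0.0282
```

Emit:
play_rows(steps=[[0,0,0,0,4],[0,0,0,0,5.5],[0,0,0,0,5.5],[0,0,-3,0,5.5],[0,0,-7,0,5.5],[0,0,-11,0,6],[0,0,-15,0,6],[0,0,-17,0,6],[0,0,-17,0,6],[0,0,-17,0,6]])

```text
t: 18.27
eef_pos: [0.5641, -0.0452, 0.2502]
eef_rot: [0.743, 0.669, 0.001, 0.001]
force: [-1.2, 0.1, -0.7]
width: 0.0602
```

```bash
python3 m5.py b wrist .07 .09;python3 m5.py b scene .07 .09;python3 m4.py c top,scene | egrep "plain.* z 0.01[78]|orange"
```

```text
wrist [322. 178.] 3701 g rect [  -0.5 -120.8] [120.1  30. ] -88.5 z 0.0779
scene [265. 212.] 476 g rect [   5.3 -119.7] [124.2  44.6] 89.6 z 0.0774
scene [323. 225.] 60 g rect [10.2 43.4] [61.5 31. ] -58.7 z 0.086
top plain [496. 186.] 230 z 0.0177 [ 565.4 -561.3] [132.4  37. ] -0.1 g [ 0.065 -0.636  0.018]
top plain [228. 224.] 314 z 0.0183 [430.9 381.8] [120.4  30.1] 9.7 g [-0.178  0.288  0.018]
top orange [215. 151.] 269 z 0.0188 [693.2 441. ] [118.9  29.5] 64.9 g [0.077 0.374 0.019]
top orange [446. 214.] 221 z 0.0196 [ 468.9 -370.8] [105.7  40.3] -79.0 g [-0.059 -0.469  0.02 ]
top orange [409. 221.] 240 z 0.0192 [ 444.4 -246.4] [141.5  20.1] -78.6 g [-0.098 -0.334  0.019]
top orange [383. 255.] 110 z 0.0256 [ 328.9 -152.7] [63.  40.5] 12.0 g [-0.228 -0.251  0.026]
scene plain [430. 217.] 387 z 0.0176 [430.2 380.2] [122.3  31. ] 9.9 g [-0.17   0.288  0.018]
scene orange [191. 189.] 570 z 0.0178 [ 459.1 -301.1] [249.7  42. ] -79.7 g [-0.074 -0.393  0.018]
scene orange [456. 301.] 664 z 0.0174 [694.3 440.4] [117.5  31. ] 65.1 g [0.082 0.376 0.017]
scene orange [311. 324.] 100 z 0.0189 [821.7 134.5] [27.6 19.8] -2.2 g [0.237 0.084 0.019]
```

```bash
python3 -c "
from h import *
go([.4644,-.348,.13],11.1)"
```

```text
shift cm [-31.18  -6.63  11.79] turn -17.1 | tcp [ 0.5635 -0.045   0.2479] q6 -0.18 w 0.0602 F [-0.2 -0.5 -0.1]
```

Emit:
play_rows(steps=[[-2,-0.5,0,0,6],[-5.5,-1.2,0,-3,6],[-9,-2,0,-6,6],[-12.5,-2.7,0,-9,6],[-16,-3.4,1,-12,6],[-19.5,-4.2,3,-15,6],[-23,-5,6,-17,6],[-26.5,-5.6,9,-17,6],[-29.5,-6.3,11.8,-17,6],[-31.2,-6.6,11.8,-17,6],[-31.2,-6.6,11.8,-17,6],[-31.2,-6.6,11.8,-17,6]])

```text
t: 19.47
eef_pos: [0.4647, -0.3488, 0.13]
eef_rot: [0.637, 0.771, 0.0, -0.001]
force: [-0.2, -0.4, 0.9]
width: 0.0599
```

```bash
cat > m6.py <<'E'
from h import *
import sys
s=sense();f=grab_frame("wrist");cv2.imwrite(f"pics/wrist_{sys.argv[1]}.png",f["frame"][...,::-1]);W=world(f,s);H=hsv(f);h,ss,v=H[...,0],H[...,1],H[...,2];z=W[...,2]
dz=float(sys.argv[2])  # underside height
for nm,m in dict(orange=(h>4)&(h<17)&(ss>165)&(v>80)&(abs(z-dz-.014)<.006),handle=(v<60)&(abs(z-dz-.056)<.005)).items():
    for c,p,a in comps(m,60):
        P=W[c];print(nm,p,a,"z",np.nanmedian(P[:,2]).round(4),*rect(P[:,:2]))
E
python3 m6.py s1 .005; python3 -c "
from h import *
go([.4644,-.348,.04],11.1)"
```

```text
orange [322. 109.] 4916 z 0.0187 [ 457.  -317.1] [215.8  40.1] -78.7
orange [299. 259.] 62 z 0.0181 [ 454.3 -402.9] [49.8  2.6] -76.3
orange [257. 338.] 63 z 0.0158 [ 430.3 -489.3] [9.7 9.4] -84.3
orange [124. 350.] 76 z 0.0159 [ 311.7 -524.9] [22.2  5.8] 56.3
orange [467. 371.] 658 z 0.0159 [ 630.8 -485.2] [43.3 25.9] 4.4
handle [321. 214.] 2509 z 0.0605 [ 463.5 -349.4] [67.6 17.4] -78.6
shift cm [ 0.02 -0.09  9.09] turn -0.2 | tcp [ 0.4654 -0.3481  0.1309] q6 -1.03 w 0.06 F [0.7 0.6 1.4]
```

Emit:
play_rows(steps=[[0,-0.1,3.5,0,5],[0,-0.1,7,0,5],[0,-0.1,8.7,0,5],[0,-0.1,9,0,5],[0,-0.1,9,0,5],[0,-0.1,9,0,1.2],[0,-0.1,9,0,1.2],[0,-0.1,9,0,1.2],[0,-0.1,9,0,1.2],[0,-0.1,9,0,1.2],[0,-0.1,7,0,1.2],[0,-0.1,4,0,1.2]])

```text
t: 20.52
eef_pos: [0.4635, -0.3476, 0.0902]
eef_rot: [0.636, 0.771, 0.0, -0.002]
force: [0.3, -0.0, -0.6]
width: 0.0176
```

```bash
python3 -c "
from h import *
s=sense();print(s['width'],s['force'])
go(g2w([0,-.40,.16]),-6);go(g2w([0,-.40,.097]),-6)"
```

```text
0.017607459171827995 [ 0.30758701 -0.01170261 -0.5742971 ]
shift cm [ 1.16  7.5  -6.99] turn 16.9 | tcp [ 0.4635 -0.3476  0.0902] q6 -1.04 w 0.0176 F [ 0.3 -0.  -0.6]
shift cm [ 1.14  7.52 -0.69] turn 16.9 | tcp [ 0.4635 -0.3476  0.0902] q6 -1.04 w 0.0176 F [ 0.3 -0.  -0.6]
```

Emit:
play_rows(steps=[[0,0.5,-2,0,1.2],[0.3,1.5,-4.5,4,1.2],[0.6,3,-7,8,1.2],[0.9,4.5,-7,12,1.2],[1.1,6,-7,16,1.2],[1.2,7.5,-7,17,1.2],[1.2,7.5,-7,17,1.2],[1.2,7.5,-7,17,1.2],[1.2,7.5,-7,17,1.2]])

```text
t: 21.27
eef_pos: [0.5353, -0.3227, 0.1614]
eef_rot: [0.743, 0.669, -0.0, -0.0]
force: [0.2, 0.1, -2.2]
width: 0.0171
```

```bash
cat > m7.py <<'E'
from h import *
import sys
# stick in gauge frame while held: orange blade points
for n in sys.argv[2].split(","):
    s=sense();f=grab_frame(n);cv2.imwrite(f"pics/{n}_{sys.argv[1]}.png",f["frame"][...,::-1]);Q=w2g(world(f,s));H=hsv(f);h,ss,v=H[...,0],H[...,1],H[...,2]
    t=w2g(s["eef_pos"]);print("tcp g",t.round(4),"w",round(s["width"],4),"F",s["force"].round(1))
    m=(h>4)&(h<17)&(ss>165)&(v>60)&(abs(Q[...,0])<.05)&(Q[...,2]>t[2]-.045)&(Q[...,2]<t[2]+.0)&(Q[...,1]>t[1]-.1)&(Q[...,1]<t[1]+.2)
    for c,p,a in comps(m,60):
        P=Q[c];zz=np.nanpercentile(P[:,2],80);P=P[abs(P[:,2]-zz)<.004];k=np.polyfit(P[:,1],P[:,2],1)
        print(n,p,a,*rect(P[:,:2]),"top z",np.median(P[:,2]).round(4),"pitch",k[0].round(3),"y",np.percentile(P[:,1],[1,99]).round(4))
E
python3 m7.py a wrist,scene; python3 m5.py c scene .07 .09;python3 -c "
from h import *
go(g2w([0,-.40,.097]),-6)"
```

```text
tcp g [ 2.000e-04 -4.005e-01  1.614e-01] w 0.0171 F [ 0.2  0.1 -2.2]
wrist [324. 120.] 8067 [-1.000e-01 -3.441e+02] [113.7  40. ] 89.8 top z 0.1371 pitch 0.002 y [-0.3954 -0.2885]
tcp g [ 1.000e-04 -4.007e-01  1.615e-01] w 0.0171 F [ 0.1 -0.3 -1.5]
scene [180. 178.] 686 [   5.6 -349.5] [246.8  39.8] 88.7 top z 0.1369 pitch 0.0 y [-0.4715 -0.2283]
scene [265. 212.] 476 g rect [   6.7 -120. ] [118.8  46.2] -88.2 z 0.0775
shift cm [ 0.07 -0.01  6.45] turn -0.1 | tcp [ 0.5353 -0.3229  0.1615] q6 -0.62 w 0.0171 F [-0.5  0.8 -1.3]
```

Emit:
play_rows(steps=[[0,0,2,0,1.2],[0,0,4.5,0,1.2],[0,0,6.1,0,1.2],[0,0,6.1,0,1.2],[1.5,0,6.1,0,1.2],[3.2,0,6.1,0,1.2],[5,0,6.1,0,1.2],[6.5,0,6.1,0,1.2],[8,0,6.1,0,1.2],[9.5,0,6.1,0,1.2],[11,0,6.1,0,1.2],[11.5,0,6.1,0,1.2]])

```text
t: 22.42
eef_pos: [0.5482, -0.2058, 0.1005]
eef_rot: [0.743, 0.669, 0.0, -0.0]
force: [0.7, -0.9, -1.4]
width: 0.0174
```

```bash
python3 m7.py b wrist,scene; python3 m5.py d scene .07 .09
```

```text
tcp g [ 0.0007 -0.2828  0.1005] w 0.0174 F [ 0.7 -0.9 -1.4]
wrist [323. 113.] 9131 [ 2.000e-01 -2.267e+02] [113.8  39.8] -89.7 top z 0.0763 pitch 0.004 y [-0.2772 -0.1709]
tcp g [ 0.0008 -0.283   0.1005] w 0.0171 F [-0.1  0.9 -0.8]
scene [222. 204.] 660 [   4.1 -235.1] [248.4  38.7] 89.7 top z 0.076 pitch 0.0 y [-0.3563 -0.1128]
scene [254. 210.] 743 g rect [   6.3 -166.1] [267.1  45.7] 89.6 z 0.0763
scene [321. 226.] 60 g rect [13.1 35.6] [57.1  9.6] -86.1 z 0.0855
```

Emit:
play_rows(steps=[[1.5,0,0,0,1.2],[3,0,0,0,1.2],[4.5,0,0,0,1.2],[6,0,0,0,1.2],[7.5,0,0,0,1.2],[9,0,0,0,1.2],[10.5,0,0,0,1.2],[12,0,0,0,1.2],[13.5,0,0,0,1.2],[15,0,0,0,1.2],[16.5,0,0,0,1.2],[18,0,0,0,1.2]])

```text
t: 23.57
eef_pos: [0.5667, -0.0273, 0.1003]
eef_rot: [0.743, 0.669, -0.0, -0.0]
force: [0.0, -0.3, -0.8]
width: 0.0171
```

Emit:
play_rows(steps=[[0.8,0,0,0,1.2],[1.3,0,0,0,1.2],[1.3,0,0,0,1.2],[1.3,0,0,0,1.2]])

```text
t: 23.9
eef_pos: [0.5682, -0.0164, 0.1003]
eef_rot: [0.743, 0.669, -0.0, 0.0]
force: [-0.6, -0.1, -0.3]
width: 0.017
```

```bash
python3 m7.py c wrist
cat > m8.py <<'E'
from h import *
import sys
for n in sys.argv[2].split(","):
    s=sense();f=grab_frame(n);cv2.imwrite(f"pics/{n}_{sys.argv[1]}.png",f["frame"][...,::-1]);Q=w2g(world(f,s));H=hsv(f);h,ss,v=H[...,0],H[...,1],H[...,2]
    m=(h>8)&(h<28)&(ss>40)&(v>60)&(Q[...,2]>.008)&(abs(Q[...,0])<.085)&(Q[...,1]>.072)&(Q[...,1]<.27)
    for c,p,a in comps(m,40):
        P=Q[c];print(n,"tray slat",p,a,*rect(P[:,:2]),"z",np.nanpercentile(P[:,2],[5,50,95]).round(3))
E
python3 m8.py c top,scene
```

```text
tcp g [ 0.0009 -0.0924  0.1003] w 0.017 F [-0.6 -0.1 -0.3]
wrist [322. 160.] 5418 [  0.5 -55.5] [74.7 40. ] -89.9 top z 0.0759 pitch 0.003 y [-0.0886 -0.0186]
top tray slat [279. 179.] 309 [  0.2 133.3] [120.2  31.1] 89.3 z [0.015 0.023 0.074]
scene tray slat [359. 250.] 596 [  0.5 131.9] [119.5  33.4] 89.6 z [0.01  0.022 0.025]
```

Emit:
play_rows(steps=[[-2,0,0,0,1.2],[-5,0,0,0,1.2],[-8.5,0,0,0,1.2],[-12,0,0,0,1.2],[-15.5,0,0,0,1.2],[-19,0,0,0,1.2],[-22.5,0,0,0,1.2],[-26,0,0,0,1.2],[-29.5,0,0,0,1.2],[-31,0,-3,0,1.2],[-31,0,-6,0,1.2],[-31,0,-6,0,1.2]])

```text
t: 25.05
eef_pos: [0.5366, -0.3277, 0.1661]
eef_rot: [0.744, 0.668, 0.001, 0.005]
force: [1.2, -0.7, -0.7]
width: 0.0172
```

```bash
python3 - <<'E'
from h import *
for n in ("top","scene"):
    f=grab_frame(n);cv2.imwrite(f"pics/{n}_r.png",f["frame"][...,::-1]);W=world(f);Q=w2g(W);H=hsv(f);h,ss,v=H[...,0],H[...,1],H[...,2]
    g=(h>60)&(h<90)&(ss>100)&(abs(Q[...,0])<.09)&(Q[...,1]>.05)&(Q[...,1]<.28)
    for nm,lo,hi in (("floor",-.002,.009),("rim",.041,.05)):
        P=Q[g&(Q[...,2]>lo)&(Q[...,2]<hi)]
        if len(P): print(n,nm,len(P),np.percentile(P,[1,99],0).round(4)[:,:2].tolist())
    # rest: dark reddish wood
    x,y,z=W[...,0],W[...,1],W[...,2]
    m=(h<14)&(ss>80)&(v<110)&(x>.38)&(x<.56)&(y<-.15)&(y>-.47)&(z>.001)&(z<.02)
    for c,p,a in comps(m,60): print(n,"rest",p,a,*rect(W[c][:,:2]),np.nanmedian(z[c]).round(3))
E
python3 m7.py d wrist; python3 m8.py d top
```

```text
top floor 1119 [[-0.0611, 0.0803], [0.0722, 0.2514]]
top rim 134 [[-0.0776, 0.0746], [0.0755, 0.255]]
top rest [460. 219.] 138 [ 447.7 -422.5] [82.3 41.9] -63.6 0.007
scene floor 80 [[-0.0669, 0.0822], [0.0362, 0.2494]]
scene rim 10 [[0.0537, 0.1073], [0.0777, 0.2523]]
scene rest [197. 191.] 867 [ 450.9 -308.2] [300.   78.5] -79.5 0.006
tcp g [ 0.0006 -0.403   0.1611] w 0.0172 F [-0.9 -0.2 -1.4]
wrist [323. 120.] 8136 [ 3.000e-01 -3.468e+02] [113.4  39.9] 90.0 top z 0.1367 pitch 0.002 y [-0.3979 -0.291 ]
top tray slat [279. 179.] 298 [1.000e-01 1.331e+02] [119.   30.5] 89.6 z [0.017 0.023 0.029]
```

```bash
python3 -c "
from h import *
go([.4637,-.3490,.1],11.2)"
```

```text
shift cm [-3.22 -6.83  5.92] turn -17.2 | tcp [ 0.5351 -0.3242  0.1591] q6 -0.63 w 0.0172 F [-1.1  0.6 -1.1]
```

Emit:
play_rows(steps=[[-0.5,-1,0,-3,1.2],[-1.2,-2.5,0,-7,1.2],[-2,-4,1,-11,1.2],[-2.7,-5.5,3,-15,1.2],[-3.2,-6.8,5,-17,1.2],[-3.2,-6.8,6,-17,1.2],[-3.2,-6.8,6,-17,1.2],[-3.2,-6.8,6,-17,1.2],[-3.2,-6.8,6,-17,1.2]])

```text
t: 26.0
eef_pos: [0.4656, -0.3492, 0.101]
eef_rot: [0.636, 0.771, -0.0, 0.001]
force: [-0.6, 0.1, -1.1]
width: 0.0169
```

```bash
python3 m6.py s2 .06; python3 -c "
from h import *
go([.4637,-.3490,.0445],11.2)"
```

```text
orange [322. 115.] 7580 z 0.0767 [ 454.3 -294.2] [113.8  39.9] -78.8
handle [323. 267.] 6256 z 0.1184 [ 464.4 -344.8] [59.7 20.5] -80.4
handle [274. 264.] 85 z 0.1136 [ 445.1 -346. ] [5.8 1.5] 12.3
handle [370. 264.] 83 z 0.1136 [ 482.9 -338.9] [5.6 1.3] 7.4
shift cm [ 0.07 -0.18  5.67] turn -0.2 | tcp [ 0.4656 -0.3493  0.1012] q6 -1.04 w 0.0175 F [-0.8 -0.1 -1.4]
```

Emit:
play_rows(steps=[[0,-0.2,2,0,1.2],[0,-0.2,4,0,1.2],[0,-0.2,5.2,0,1.2],[0,-0.2,5.6,0,1.2],[0,-0.2,5.6,0,1.2],[0,-0.2,5.7,0,2.5],[0,-0.2,5.7,0,4.5],[0,-0.2,5.7,0,5],[0,-0.2,3,0,5],[0,-0.2,-1,0,5],[0,-0.2,-5,0,6],[0,-0.2,-9,0,6]])

```text
t: 27.05
eef_pos: [0.4625, -0.3495, 0.1927]
eef_rot: [0.636, 0.771, -0.0, 0.0]
force: [-0.5, -0.6, 0.3]
width: 0.0602
```

```bash
python3 m6.py s3 .005; python3 m4.py e top,scene | egrep "plain.* z 0.01[78]|orange|yel"; python3 -c "
from h import *
go([.4305,.381,.2],99.7)"
```

```text
orange [324.  97.] 3269 z 0.0187 [ 454.  -308.7] [235.3  39.6] -78.0
orange [304. 222.] 70 z 0.0181 [ 451.9 -393. ] [68.4  1.2] -79.2
orange [172. 288.] 204 z 0.0159 [ 321.8 -497.7] [37.4 14. ] 3.1
orange [324. 311.] 2714 z 0.0159 [ 492.2 -493.1] [167.9  25.5] 3.4
orange [167. 381.] 731 z 0.0159 [ 323.8 -615.7] [70.  28.6] -86.0
orange [490. 391.] 315 z 0.0159 [ 710.3 -558.5] [34.2 26.8] -82.2
handle [323. 191.] 1524 z 0.0605 [ 462.9 -349.9] [67.4 17. ] -78.6
top plain [481. 151.] 226 z 0.017 [ 706.  -521.7] [120.1  60.4] -67.7 g [ 0.187 -0.573  0.017]
top plain [228. 224.] 313 z 0.0186 [431.9 381.9] [120.   30.5] 9.4 g [-0.177  0.289  0.019]
top plain [264. 270.] 150 z 0.0182 [273.2 252.5] [90.1 19. ] 79.5 g [-0.32   0.144  0.018]
top orange [215. 151.] 266 z 0.0183 [693.  441.1] [120.2  29.8] 64.3 g [0.077 0.375 0.018]
top orange [404. 222.] 141 z 0.0191 [ 440.6 -231.5] [105.3  20.3] -77.6 g [-0.106 -0.323  0.019]
top yel [368. 217.] 69 z 0.0239 [ 456.  -103.3] [73.4 23.4] 42.1 g [-0.097 -0.197  0.024]
scene plain [430. 217.] 389 z 0.0174 [430.4 379.9] [123.3  30.3] 9.7 g [-0.17   0.288  0.017]
scene orange [191. 189.] 563 z 0.018 [ 461.2 -300.7] [249.6  40.3] -81.0 g [-0.076 -0.39   0.018]
scene orange [456. 301.] 661 z 0.0174 [694.5 440.1] [117.9  31.2] 65.3 g [0.081 0.377 0.017]
scene orange [311. 324.] 93 z 0.0187 [821.9 134.8] [28.2 19.5] -0.6 g [0.237 0.084 0.019]
scene yel [270. 190.] 123 z 0.0232 [428.3 -78.4] [86.4 61.1] 82.2 g [-0.14  -0.171  0.023]
shift cm [72.45 10.67 -1.02] turn -88.7 | tcp [ 0.4636 -0.3506  0.1939] q6 -1.04 w 0.0598 F [ 0.1  0.3 -1. ]
```

Emit:
play_rows(steps=[[1.5,0.2,-2,0,6],[4.5,0.7,-4,-6,6],[8,1.2,-4,-13,6],[11.5,1.7,-4,-20,6],[15,2.2,-4,-27,6],[18.5,2.7,-4,-34,6],[22,3.2,-4,-41,6],[25.5,3.8,-4,-48,6],[29,4.3,-4,-55,6],[32.5,4.8,-4,-62,6],[36,5.3,-4,-69,6],[39.5,5.8,-4,-76,6]])

```text
t: 28.2
eef_pos: [0.4438, 0.0509, 0.2296]
eef_rot: [0.024, 1.0, 0.0, -0.001]
force: [1.0, -0.7, -0.3]
width: 0.06
```

```bash
python3 -c "
from h import *
go([.4305,.381,.12],99.6)"
```

```text
shift cm [ 2.88 32.91 10.96] turn -12.3 | tcp [0.4438 0.0509 0.2296] q6 -1.67 w 0.06 F [ 1.  -0.7 -0.3]
```

Emit:
play_rows(steps=[[0.3,3,0,-4,6],[0.6,6.5,0,-8,6],[0.9,10,0,-12,6],[1.2,13.5,0,-12.3,6],[1.5,17,1,-12.3,6],[1.8,20.5,3,-12.3,6],[2.1,24,6,-12.3,6],[2.4,27.5,9,-12.3,6],[2.7,30.5,11,-12.3,6],[2.8,32.5,11,-12.3,6],[2.8,32.5,11,-12.3,6],[2.8,32.5,11,-12.3,6]])

```text
t: 29.2
eef_pos: [0.433, 0.3756, 0.1189]
eef_rot: [-0.082, 0.997, -0.001, -0.001]
force: [0.1, -0.1, -0.3]
width: 0.0603
```

```bash
python3 m4.py f wrist|grep "plain.* z 0.01"; python3 -c "
from h import *
go([.4305,.381,.017],99.6)"
```

```text
wrist plain [  5. 254.] 98 z 0.0137 [517.1 129.1] [12.6  1.9] 84.7 g [-0.065  0.049  0.014]
shift cm [ 0.18  0.66 10.26] turn -0.3 | tcp [0.4335 0.3749 0.1196] q6 -1.22 w 0.0603 F [ 0.7  0.2 -0.3]
```

Emit:
play_rows(steps=[[0.2,0.6,3.5,0,6],[0.2,0.6,7,0,6],[0.2,0.6,9.5,0,6],[0.2,0.6,10.2,0,6],[0.2,0.6,10.2,0,6],[0.2,0.6,10.2,0,2.5],[0.2,0.6,10.2,0,2.5],[0.2,0.6,10.2,0,2.5],[0.2,0.6,8,0,2.5],[0.2,0.6,4,0,2.5],[0.2,0.6,0,0,2.5],[0.2,0.6,-4,0,2.5]])

```text
t: 30.25
eef_pos: [0.4307, 0.3807, 0.1634]
eef_rot: [-0.081, 0.997, 0.0, 0.001]
force: [1.3, 1.2, -0.4]
width: 0.0283
```

```bash
python3 -c "
from h import *
go(g2w([0,-.12,.255]),-6)"
```

```text
shift cm [ -6.39 -44.04  -9.17] turn -74.7 | tcp [0.4307 0.3807 0.1634] q6 -1.21 w 0.0283 F [ 1.3  1.2 -0.4]
```

Emit:
play_rows(steps=[[0,0,-4,0,2.5],[0,-1,-8,7,2.5],[-0.5,-4,-9.5,14,2.5],[-1,-7.5,-9.5,21,2.5],[-1.6,-11,-9.5,28,2.5],[-2.1,-14.5,-9.5,35,2.5],[-2.6,-18,-9.5,42,2.5],[-3.1,-21.5,-9.5,49,2.5],[-3.6,-25,-9.5,56,2.5],[-4.1,-28.5,-9.5,63,2.5],[-4.6,-32,-9.5,70,2.5],[-5.1,-35.5,-9.5,77,2.5]])

```text
t: 31.25
eef_pos: [0.5384, 0.0368, 0.2568]
eef_rot: [0.56, 0.829, 0.0, 0.001]
force: [0.3, 0.4, -0.8]
width: 0.0281
```

```bash
python3 -c "
from h import *
go(g2w([0,-.12,.255]),-6)"
```

```text
shift cm [-8.45 -0.59  0.18] turn 27.9 | tcp [0.5384 0.0368 0.2568] q6 -0.53 w 0.0281 F [ 0.3  0.4 -0.8]
```

Emit:
play_rows(steps=[[-3,-0.2,0,7,2.5],[-6,-0.4,0,14,2.5],[-8.3,-0.6,0,21,2.5],[-8.3,-0.6,0,28,2.5],[-8.3,-0.6,0,28,2.5],[-8.3,-0.6,0,28,2.5],[-8.3,-0.6,0,28,2.5]])

```text
t: 31.83
eef_pos: [0.564, -0.0398, 0.256]
eef_rot: [0.74, 0.672, 0.0, 0.0]
force: [-0.4, -0.6, -0.4]
width: 0.0282
```

```bash
python3 m5.py g wrist .2 .3; python3 -c "
from h import *
go(g2w([0,-.12,.08]),-6);s=sense();print(w2g(s['eef_pos']))"
```

```text
wrist [322. 226.] 14297 g rect [  -1.2 -106.4] [104.2  30.2] -89.2 z 0.2533
shift cm [-0.39  0.07 17.59] turn 0.5 | tcp [ 0.564  -0.0398  0.2559] q6 -0.18 w 0.0281 F [-0.4 -0.1 -0.1]
[-0.00085525 -0.11609158  0.25591803]
```

Emit:
play_rows(steps=[[-0.5,0.1,4,0.5,2.5],[-0.5,0.1,8,0.5,2.5],[-0.5,0.1,12,0.5,2.5],[-0.5,0.1,15,0.5,2.5],[-0.5,0.1,16.8,0.5,2.5],[-0.5,0.1,17.3,0.5,2.5],[-0.5,0.1,17.5,0.5,2.5],[-0.5,0.1,17.5,0.5,2.5]])

```text
t: 32.55
eef_pos: [0.5647, -0.0449, 0.081]
eef_rot: [0.744, 0.669, 0.0, 0.0]
force: [0.1, 1.0, -0.1]
width: 0.028
```

Emit:
play_rows(steps=[[0,0,0,0,4],[0,0,0,0,5.5],[0,0,0,0,5.5],[0,0,-3,0,5.5],[0,0,-7,0,5.5],[0,0,-11,0,6],[0,0,-15,0,6],[0,0,-17,0,6],[0,0,-17,0,6],[0,0,-17,0,6]])

```text
t: 33.38
eef_pos: [0.5649, -0.0455, 0.2511]
eef_rot: [0.744, 0.668, 0.001, 0.001]
force: [0.1, -0.2, -0.7]
width: 0.0601
```

```bash
python3 m5.py h wrist .07 .09;python3 m4.py h top,scene | egrep "orange"; python3 m8.py h top;python3 -c "
from h import *
go([.4635,-.3495,.13],11.2)"
```

```text
wrist [322. 176.] 3690 g rect [   0.2 -119.2] [119.6  29.8] -89.3 z 0.0779
top orange [215. 151.] 266 z 0.0189 [693.1 440.9] [118.6  29.2] 65.0 g [0.076 0.374 0.019]
top orange [446. 214.] 229 z 0.0196 [ 468.8 -371.5] [107.   40.1] -78.5 g [-0.062 -0.465  0.02 ]
top orange [409. 221.] 236 z 0.0195 [ 444.2 -247.4] [141.1  20.6] -78.3 g [-0.099 -0.333  0.019]
top orange [383. 254.] 122 z 0.0256 [ 328.3 -153.6] [63.1 40.5] 10.7 g [-0.221 -0.253  0.026]
scene orange [191. 189.] 565 z 0.0181 [ 460.  -300.8] [248.8  40.5] -80.6 g [-0.076 -0.393  0.018]
scene orange [456. 301.] 665 z 0.0175 [694.6 439.9] [117.9  31.6] 65.6 g [0.082 0.377 0.018]
scene orange [311. 324.] 94 z 0.0188 [821.9 134.8] [28.2 19.1] -1.7 g [0.238 0.085 0.019]
top tray slat [279. 179.] 303 [  0.3 133. ] [118.9  32.2] -88.8 z [0.015 0.023 0.029]
shift cm [-31.33  -6.68  11.89] turn -17.4 | tcp [ 0.5642 -0.0454  0.2488] q6 -0.18 w 0.0598 F [-0.1 -0.6 -0.1]
```

Slat B is in the mouth and the stick is where I left it. Fetching the stick again.

Emit:
play_rows(steps=[[-2,-0.5,0,0,6],[-5.5,-1.2,0,-3,6],[-9,-2,0,-6,6],[-12.5,-2.7,0,-9,6],[-16,-3.4,1,-12,6],[-19.5,-4.2,3,-15,6],[-23,-5,6,-17.3,6],[-26.5,-5.6,9,-17.3,6],[-29.5,-6.3,12,-17.3,6],[-31.3,-6.7,12,-17.3,6],[-31.3,-6.7,12,-17.3,6],[-31.3,-6.7,12,-17.3,6]])

```text
t: 34.58
eef_pos: [0.4632, -0.3499, 0.1289]
eef_rot: [0.637, 0.771, 0.0, -0.001]
force: [-0.0, 1.2, -0.5]
width: 0.0596
```

```bash
python3 m6.py s4 .005; python3 -c "
from h import *
go([.463,-.3495,.04],11.3)"
```

```text
orange [323. 109.] 4872 z 0.0187 [ 453.9 -304.2] [186.9  40. ] -78.8
orange [346. 264.] 66 z 0.018 [ 493. -401.] [37.1  1.1] -77.8
orange [308. 279.] 63 z 0.0183 [ 464.1 -419.2] [37.8 18.6] -34.3
orange [257. 338.] 65 z 0.0155 [ 428.8 -489.1] [9.2 8.9] -2.4
orange [123. 350.] 78 z 0.016 [ 311.  -525.4] [21.4  5.7] 57.9
orange [467. 371.] 660 z 0.0158 [ 630. -485.] [47.5 24.6] 2.2
handle [323. 213.] 2568 z 0.0606 [ 463.2 -350.1] [68.6 17.4] -78.4
shift cm [-0.03 -0.09  8.97] turn -0.3 | tcp [ 0.4639 -0.3491  0.1297] q6 -1.04 w 0.0603 F [ 0.2  0.3 -0.6]
```

Emit:
play_rows(steps=[[0,0,3.5,0,5],[0,0,7,0,5],[0,0,8.6,0,5],[0,0,8.9,0,5],[0,0,8.9,0,5],[0,0,8.9,0,1.2],[0,0,8.9,0,1.2],[0,0,8.9,0,1.2],[0,0,8.9,0,1.2],[0,0,8.9,0,1.2],[0,0,7,0,1.2],[0,0,4,0,1.2]])

```text
t: 35.63
eef_pos: [0.463, -0.3483, 0.0891]
eef_rot: [0.636, 0.772, 0.0, -0.002]
force: [0.1, 0.9, -1.5]
width: 0.0174
```

Emit:
play_rows(steps=[[0,0.5,-2,0,1.2],[0.3,1.5,-4.5,4,1.2],[0.6,3,-7,8,1.2],[0.9,4.5,-7,12,1.2],[1.1,6,-7,16,1.2],[1.2,7.5,-7,17.3,1.2],[1.2,7.5,-7,17.3,1.2],[1.2,7.5,-7,17.3,1.2],[1.2,7.5,-7,17.3,1.2]])

```text
t: 36.38
eef_pos: [0.5349, -0.3233, 0.1604]
eef_rot: [0.744, 0.668, -0.0, -0.0]
force: [-0.5, -0.0, -1.1]
width: 0.0174
```

```bash
python3 m7.py i wrist,scene; python3 m5.py i scene .07 .09;python3 -c "
from h import *
go(g2w([0,-.40,.1]),-6)"
```

```text
tcp g [-2.000e-04 -4.012e-01  1.604e-01] w 0.0174 F [-0.5 -0.  -1.1]
wrist [324. 121.] 8030 [  -0.4 -344.9] [113.3  40.2] 89.9 top z 0.1362 pitch 0.003 y [-0.396  -0.2891]
tcp g [-3.000e-04 -4.013e-01  1.605e-01] w 0.0175 F [ 0.2 -0.6 -2.5]
scene [180. 178.] 687 [   5.7 -351.5] [248.5  39.3] 88.0 top z 0.1359 pitch 0.0 y [-0.472  -0.2279]
scene [265. 212.] 466 g rect [   6.3 -118.5] [121.4  44.3] 89.9 z 0.0775
shift cm [0.14 0.02 6.05] turn -0.3 | tcp [ 0.5348 -0.3236  0.1605] q6 -0.62 w 0.0172 F [-0.2  0.2 -1.1]
```

Emit:
play_rows(steps=[[0,0,2,0,1.2],[0,0,4.5,0,1.2],[0,0,6,0,1.2],[0,0,6,0,1.2],[1.5,0,6,0,1.2],[3.2,0,6,0,1.2],[5,0,6,0,1.2],[6.5,0,6,0,1.2],[8,0,6,0,1.2],[9.5,0,6,0,1.2],[11,0,6,0,1.2],[11.5,0,6,0,1.2]])

```text
t: 37.53
eef_pos: [0.5481, -0.2064, 0.1005]
eef_rot: [0.744, 0.668, 0.0, -0.0]
force: [-0.8, -0.4, -1.3]
width: 0.0173
```

```bash
python3 m7.py j wrist,scene; python3 m5.py j scene .07 .09
```

```text
tcp g [ 0.0008 -0.2835  0.1005] w 0.0173 F [-0.8 -0.4 -1.3]
wrist [323. 112.] 9170 [  -0.  -227.2] [113.6  39.8] -89.2 top z 0.0764 pitch 0.004 y [-0.2779 -0.1715]
tcp g [ 0.0008 -0.2837  0.1005] w 0.0175 F [ 0.2  0.3 -0.6]
scene [222. 204.] 661 [   3.9 -234.9] [248.6  39.6] -89.7 top z 0.0759 pitch 0.001 y [-0.3573 -0.1125]
scene [254. 210.] 732 g rect [   5.5 -165.8] [266.   42.8] 89.7 z 0.0766
```

Emit:
play_rows(steps=[[1.5,0,0,0,1.2],[3,0,0,0,1.2],[4.5,0,0,0,1.2],[6,0,0,0,1.2],[7.5,0,0,0,1.2],[9,0,0,0,1.2],[10.5,0,0,0,1.2],[12,0,0,0,1.2],[13.5,0,0,0,1.2],[15,0,0,0,1.2],[16.5,0,0,0,1.2],[18,0,0,0,1.2]])

```text
t: 38.68
eef_pos: [0.5673, -0.028, 0.1003]
eef_rot: [0.744, 0.668, -0.0, -0.0]
force: [0.4, 0.2, -1.8]
width: 0.0173
```

Emit:
play_rows(steps=[[0.8,0,0,0,1.2],[1.6,0,0,0,1.2],[1.6,0,0,0,1.2],[1.6,0,0,0,1.2]])

```text
t: 39.02
eef_pos: [0.5685, -0.0134, 0.0999]
eef_rot: [0.744, 0.668, -0.001, -0.001]
force: [-3.3, 0.4, -0.8]
width: 0.0172
```

```bash
python3 m7.py k wrist;python3 m8.py k top,scene
python3 - <<'E'
import cv2
i=cv2.imread("pics/scene_k.png")[170:300,260:440];cv2.imwrite("pics/crop_k.png",cv2.resize(i,None,fx=4,fy=4))
E
```

```text
tcp g [ 0.0008 -0.0894  0.0999] w 0.0172 F [-3.3  0.4 -0.8]
wrist [322. 164.] 5105 [  0.7 -53.9] [72.3 40.1] 89.4 top z 0.0755 pitch 0.001 y [-0.0857 -0.0187]
top tray slat [278. 178.] 372 [  1.1 134.1] [122.1  33.3] -89.6 z [0.018 0.041 0.075]
scene tray slat [359. 247.] 875 [  2.3 133.8] [123.3  33.2] -89.7 z [0.011 0.039 0.066]
```

View pics/crop_k.png

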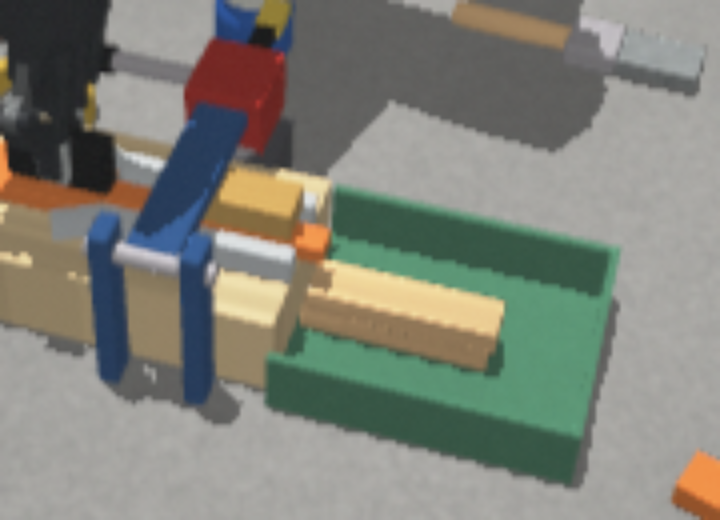

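Slat B lies on slat A in the tray, around (400,305) in the crop, with the top at z=0.041. The beam is still locked. Next I'll bring the stick back to its rest.

Emit:
play_rows(steps=[[-2,0,0,0,1.2],[-5,0,0,0,1.2],[-8.5,0,0,0,1.2],[-12,0,0,0,1.2],[-15.5,0,0,0,1.2],[-19,0,0,0,1.2],[-22.5,0,0,0,1.2],[-26,0,0,0,1.2],[-29.5,0,0,0,1.2],[-31,0,-3,0,1.2],[-31,0,-6,0,1.2],[-31,0,-6,0,1.2]])

```text
t: 40.17
eef_pos: [0.537, -0.3256, 0.1665]
eef_rot: [0.745, 0.667, 0.001, 0.006]
force: [0.3, -0.7, -0.9]
width: 0.017
```

Emit:
play_rows(steps=[[-0.5,-1,0,-3,1.2],[-1.2,-2.5,0,-7,1.2],[-2,-4,1,-11,1.2],[-2.7,-5.5,3,-15,1.2],[-3.2,-6.8,5,-17,1.2],[-3.4,-6.9,6,-17,1.2],[-3.4,-6.9,6,-17,1.2],[-3.4,-6.9,6,-17,1.2],[-3.4,-6.9,6,-17,1.2]])

```text
t: 40.92
eef_pos: [0.4643, -0.3489, 0.1015]
eef_rot: [0.638, 0.77, -0.0, 0.001]
force: [0.5, 0.5, -2.0]
width: 0.0174
```

```bash
python3 m6.py s5 .06|head -2; python3 -c "
from h import *
go([.4637,-.3490,.0445],11.2)"
```

```text
orange [322. 115.] 7563 z 0.0768 [ 453.4 -293.4] [113.5  40. ] -79.1
handle [323. 267.] 6290 z 0.1188 [ 463.6 -344.4] [60.3 20.4] -76.2
shift cm [ 0.   -0.07  5.7 ] turn -0.4 | tcp [ 0.4643 -0.3488  0.1015] q6 -1.03 w 0.0171 F [ 0.2 -0.6 -0.8]
```

Emit:
play_rows(steps=[[0,-0.1,2,0,1.2],[0,-0.1,4,0,1.2],[0,-0.1,5.2,0,1.2],[0,-0.1,5.6,0,1.2],[0,-0.1,5.6,0,1.2],[0,-0.1,5.7,0,2.5],[0,-0.1,5.7,0,4.5],[0,-0.1,5.7,0,5],[0,-0.1,3,0,5],[0,-0.1,-1,0,5],[0,-0.1,-5,0,6],[0,-0.1,-9,0,6]])

```text
t: 41.97
eef_pos: [0.462, -0.3485, 0.1927]
eef_rot: [0.638, 0.77, -0.0, 0.0]
force: [0.3, -1.6, -0.1]
width: 0.0598
```

Emit:
play_rows(steps=[[0,-3,-2,0,6],[0,-6,-4,0,6],[0,-9,-4,0,6],[0,-9,-4,0,6],[0,-9,-4,0,6],[0,-9,-4,0,6],[0,-9,-4,0,6],[0,-9,-4,0,6]])

```text
t: 42.63
eef_pos: [0.3744, -0.3652, 0.23]
eef_rot: [0.637, 0.771, 0.0, -0.0]
force: [0.4, 1.0, 0.9]
width: 0.06
```

```bash
python3 m6.py s6 .005|egrep "handle| z 0.01[89]"; python3 m8.py l top,scene; python3 m3.py l scene|egrep "beta|yel";python3 m4.py l top,scene | egrep "orange|yel"; python3 -c "
import cv2;cv2.imwrite('pics/fin.png',cv2.resize(cv2.imread('pics/scene_l.png')[110:310,100:500],None,fx=2,fy=2))"
```

```text
orange [406. 100.] 2536 z 0.0186 [ 449.5 -302.6] [247.7  28.9] -83.1
handle [414. 183.] 1272 z 0.0605 [ 462.2 -349.1] [68.  18.5] -79.1
top tray slat [278. 179.] 371 [  1.2 134.8] [122.7  32.4] -89.8 z [0.016 0.04  0.046]
scene tray slat [360. 247.] 818 [  2.  133.8] [123.1  32.6] -89.1 z [0.011 0.039 0.043]
scene yel [328. 173.] 47 [-0.1559  0.0007  0.1106] [-0.17  -0.009  0.104] [-0.144  0.007  0.113]
scene beta 0.002 259
top orange [215. 152.] 263 z 0.0181 [693.6 441.1] [118.1  29.6] 65.3 g [0.076 0.374 0.018]
top orange [446. 214.] 212 z 0.0193 [ 467.9 -371. ] [103.4  39.7] -79.6 g [-0.059 -0.469  0.019]
top orange [406. 222.] 194 z 0.0194 [ 444.1 -243.8] [135.6  20. ] -78.7 g [-0.102 -0.321  0.019]
top yel [364. 219.] 133 z 0.0244 [444.9 -86.1] [85.8 62.5] 56.5 g [-0.104 -0.187  0.024]
scene orange [192. 189.] 554 z 0.0178 [ 460.9 -299.6] [249.8  40.6] -81.2 g [-0.076 -0.39   0.018]
scene orange [456. 301.] 668 z 0.0174 [695.5 439.9] [117.5  31.4] 65.4 g [0.082 0.376 0.017]
scene orange [311. 324.] 95 z 0.0181 [821.  134.8] [28.7 19.3] 0.6 g [0.237 0.085 0.018]
scene yel [269. 190.] 124 z 0.0225 [427.8 -79. ] [86.9 58.5] 84.5 g [-0.142 -0.174  0.023]
```

View pics/fin.png

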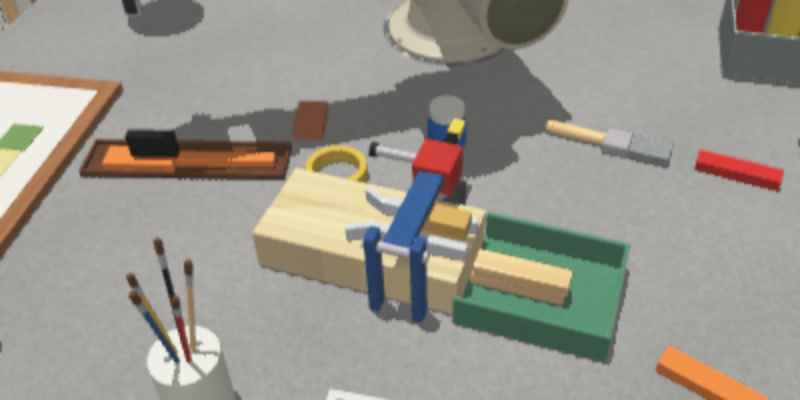

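The final picture shows the stick handle-up in its rest at (185,155), both slats in the tray at (525,278), the beam and lever down at (430,180), and the tape at (337,163), where it was. No other plain slat is on the table.

```bash
python3 -c "
from cell import finish_job
print(finish_job())"
```

```text
the job is handed in; nothing more can be done
None
```

The job is done and handed in at about 43 s on the robot's clock. I raised the lever, lowered the beam onto the ball and locked the lever. Then I pushed both plain slats through separately with the push stick and put the stick back in its rest. Only two plain slats were on the table; I left the orange and red look-alikes alone.

**Last checks:**
- **Beam and lever:** the beam reads about 0.00 rad and the lever's grip lies level with its top at z 0.111.
- **Slats:** both lie stacked flat in the tray, about 27 mm short of its middle along the feed, inside the 40 mm limit.
- **Push stick:** upright and flat on the rest's floor, within about 2 mm of where it started.
- **Tape:** in the scene view it is within about 1 mm of where it started. The last top-view reading was up to 10 mm off because the arm hid part of the roll.

**What went wrong on the way:** the first lift of the lever raised the beam from 0.55 to 0.63 rad and left the lever short, at about 0.57 rad. I pushed it on to about 1.05 rad before lowering the beam.

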